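# Load the dispensing pump with adhesive barrels

### The arm

A 6-joint arm with a two-finger parallel gripper is mounted at the origin on a cart in front of the work surface, level with it; the furniture and walls round the work are solid. World frame = base frame: x ahead of the robot, y to its left, z up, the work surface at z = 0. Lengths are in m, angles in rad, forces in N, time in s.
With the tool pointing down it reaches from about 0.25 to 0.725 m from the base axis. Payload 4 kg.
Tool frame: the origin (TCP) lies between the finger pads; the fingertips stand 11 mm ahead of it and the grasp point (between the pads) lies 8 mm behind it (bot.tip_extent is the distance from the TCP to the fingertips, in m); z points along the fingers, y is the line along which they close (so a half turn about z gives the same grasp; the last joint's range is limited). The gripper opens to 85 mm and grips with 20 to 120 N. Pads are 22 mm wide; open, the fingers measure 114 mm over their backs; the gripper's body (76 mm by 85 mm) begins 54 mm behind the grasp point. The pads swing forward as they close: fully open they stand 13 mm farther back than shut.
Start: joints at [-1.13, 0.241, 0.005, 1.335, 0, 1.571], TCP at [0.213, -0.452, 0.242] pointing down, gripper open.
Joint ranges: [-2.72, 2.72], [-1.05, 1.87], [-1.09, 1.28], [-1.99, 2.15], [-1.42, 1.44], [-3.14, 3.14]. Speed limits (rad/s): [2.79, 2.79, 3.14, 3.14, 3.14, 3.14].

### API

Orientations are given as a unit quaternion [x, y, z, w].
In Python, from workcell import bot gives the robot as it stands. The module is installed in compiled form; this text tells all that it offers.
- The arm moves only by the tool drive_tool, never from a script. Its argument "rows" is a list of rows, each an object of numbers: "dx", "dy", "dz": the shift along the tool's x, y, z in units of 50 mm (1.0 is 50 mm); "wx", "wy", "wz": the turn, a rotation vector about the tool's x, y, z in units of 5 degrees (1.0 is 5 degrees); "hand": the finger opening in mm, from 0 to 85.4. A call has 1 to 20 rows; each row is the pose to reach, as a shift and turn from the pose commanded when the call began, along the tool's axes at that moment; what a row does not reach only later rows make up. A row lasts 1/10 s, in which the tool goes at most 50 mm and 8.59 degrees, less where a joint would pass 70% of its speed; a pose out of reach is approached as far as the arm can. A call with a gripper value outside its range is refused whole. The fingers move at their own pace and stop on an object; the grip force is fixed at half the most. Time passes only in rows, so rows that repeat a pose let the fingers close. It gives the time, the measured TCP pose, the force, the opening and the grip force at its end, in the units of the state.
- bot.get_obs(): the state, without advancing time (a new reading comes with each control period).
- bot.camera(name): name is "side" or "top"; returns the picture (420x560x3 uint8, red, green, blue); there is no depth.
- bot.get_calibration(name): a dict with "vfov" (degrees; the focal length in pixels is half the picture's height over the tangent of half this angle, whatever the lens; pixels are square), "cx", "cy" (the principal point, pixels), "k1" (the pictures are not rectified: a ray, as slopes to the right and down, at radius r is drawn at 1 + k1 r^2 times it, then the intrinsics apply), "origin" and "rotation" of the camera in the world. Camera axes: x right, y up, looking along -z (the intrinsics and any distortion apply to the point x, -y, -z); pixel columns grow to the right and rows downward; lengths in m; the calibration is good to about 2 mm. A picture is of the moment at which its call begins. get_calibration takes no time and is no camera call.
- bot.job_done(): hands the job in; it is judged then, once.
Trained networks look in the newest picture that a camera, given by its name, has taken for a name from the list of things; names that differ only in an ending like _2 or _b are one class to them, and where a whole thing is asked for, a point or a joint stands for the part that bears it (a point fixed in the world has none). Each returns a list of dicts, best first, with "score" (0 to 1); they miss things now and then, are a little off and sometimes report something else, mostly with a low value. They report only what shows in the picture. A call takes as long as a camera call.
- bot.look_for(camera, thing): "extent" ([centre column, centre row, width, height] in pixels, round what is visible of it).
- bot.outline_of(camera, thing): "region" (420x560 bool, what is visible of it) and "extent" ([centre column, centre row, width, height] in pixels, round what is visible of it).
The state is a dict: "clock": time; "joint_pos": joint angles; "joint_vel": joint speeds; "tau": joint torques, N m; "eef_pos": TCP position; "tool_rot": TCP orientation; "ft_force": force on the tool from outside, world axes, zero at the start; "ft_torque": the same for the moment, N m; "grip_width": finger opening in m; "grasp_force": force on a finger pad.
Only numpy, scipy, OpenCV 4.12 (cv2) and the standard library are available. Lean on these libraries where they do the work, as an engineer would, in place of code of your own. Each camera call takes 0.05 s, during which the arm holds its last target. There are 200 camera calls.

### The job

Change the adhesive barrels in the dispensing pump: draw the pusher back, lift the sprung clamp bar by its red knob, turn it fully aside, and put the spent pale barrel into the steel tray. Draw every fresh amber barrel straight out of the covered rack and lay each in a cradle of its own, nose to the right (away from the pusher), flange down in its gap. Then turn the bar back, lower it on the barrels, and slide the pusher up to their piston ends; leave everything else on the bench alone.

Things in the scene. Friction and masses are not known exactly. Their poses are not given: they have to be found in the camera images.
- pump: dispensing pump, fixed: flat white housing 228 x 152 mm, aluminium deck 40 mm above the bench, control panel on its front. Origin at the centre of its underside; x away from the front, y to its left, z up. On the deck three cradles along y at x = -78, -28, +22 mm, formed by V notches in three grey rails across it; the clamp post at x = +96, y = -38 mm; the pusher on its left (+y).
- clamp_lift (a joint): height of the sprung clamp bar in m, 0 (lowest) to 0.036. Spring and weight pull it down with about 5 N at 0 and 9 N at 0.030. Lowered on barrels it stands near 0.004, without barrels at 0.
- clamp_bar (a joint): turn of the clamp bar about its upright post, rad: 0 across all cradles (end stop), 1.45 fully aside (end stop), when it points to the pump's +y; grows clockwise seen from above. Light friction: it stays where left. Across the cradles a steel keeper post beside its free end blocks turning, either way, unless the bar is lifted more than 22 mm.
- clamp_knob (a point): middle of the red wing knob on the clamp bar's hub, on the post's axis, 104 mm above the bench when the bar is down: 14 mm thick, 46 mm long in line with the bar, 27 mm high (its underside 13 mm below this point, 4 mm above the hub). Lifting and turning it lifts and turns the bar.
- clamp_tip (a point): free end of the clamp bar: steel, 16 mm wide, 12 mm high, 210 mm long from the post's axis to here; its underside 74 mm above the bench when down. Across the cradles it lies along the pump's x at y = -38 mm.
- pusher (a joint): travel of the pusher in m: 0 drawn back, grows towards the barrels (pump -y), at most 0.037. Slides stiffly (3 N), stays where left. Its face meets the piston end of a seated fresh barrel at about 0.024 (0.021 to 0.027: the flange has 3 mm of play either way), so it must be drawn back below 0.018 before one can be laid in; it starts near 0.033, against the spent barrel.
- pusher_grip (a point): point in the black grip on top of the aluminium pusher block: an upright fin 48 mm long (along pump x), 12 mm thick (along y), 17 mm high above the equally thick block; this point is 89 mm above the bench, 8 mm below the fin's top.
- rack: covered black rack with grey partitions, fixed on the 18 mm thick white board, its mouth near the board's front edge: 97 mm deep, 144 wide, 43 high. Origin at the centre of its underside; its mouth faces -x. Three bays 50 mm apart, 28 mm wide and 28 mm high, floor 10 mm above its underside; closed on top, behind and at the sides.
- bay0 (a point): middle of the mouth of bay 0 (rack y = -50 mm), on the axis of a barrel stored there: nose inwards (rack +x), its origin 17 to 22 mm outside the mouth, flange and piston end further out, up to 88 mm of it inside: it must be drawn straight out towards rack -x by 92 mm before it is lifted.
- bay1 (a point): middle of the mouth of bay 1 (rack y = 0 mm), on the axis of a barrel stored there: nose inwards (rack +x), its origin 17 to 22 mm outside the mouth, flange and piston end further out, up to 88 mm of it inside: it must be drawn straight out towards rack -x by 92 mm before it is lifted.
- bay2 (a point): middle of the mouth of bay 2 (rack y = 50 mm), on the axis of a barrel stored there: nose inwards (rack +x), its origin 17 to 22 mm outside the mouth, flange and piston end further out, up to 88 mm of it inside: it must be drawn straight out towards rack -x by 92 mm before it is lifted.
- seat0 (a point): cradle 0 (pump x = -78 mm): where the origin of a seated barrel lies, 66 mm above the bench at pump y = -25; its nose points to pump -y. It rests in V notches (30 mm wide at their top, 64 mm high) of the rails at y = -1 to -7 and -62 to -70, between which fingers have room; its flange drops into the 10 mm gap y = -1 to +9 before the rail at +9 to +17.
- seat1 (a point): cradle 1 (pump x = -28 mm): where the origin of a seated barrel lies, 66 mm above the bench at pump y = -25; its nose points to pump -y. It rests in V notches (30 mm wide at their top, 64 mm high) of the rails at y = -1 to -7 and -62 to -70, between which fingers have room; its flange drops into the 10 mm gap y = -1 to +9 before the rail at +9 to +17.
- seat2 (a point): cradle 2 (pump x = 22 mm): where the origin of a seated barrel lies, 66 mm above the bench at pump y = -25; its nose points to pump -y. It rests in V notches (30 mm wide at their top, 64 mm high) of the rails at y = -1 to -7 and -62 to -70, between which fingers have room; its flange drops into the 10 mm gap y = -1 to +9 before the rail at +9 to +17.
- barrel_a: fresh adhesive barrel (amber, white band) in a bay of the rack, or absent: 24 mm thick, 70 g. Origin on its axis at the place to grip; x along the axis to the nose. Along x in mm: white piston end (18 mm thick) -55 to -31, flange -31 to -27 (two wings, 36 mm across; flats 24 mm apart, so it lies without rolling), cylinder to +91, blue nose (9 mm thick) to +105.
- barrel_b: fresh adhesive barrel (amber, white band) in a bay of the rack, or absent: 24 mm thick, 70 g. Origin on its axis at the place to grip; x along the axis to the nose. Along x in mm: white piston end (18 mm thick) -55 to -31, flange -31 to -27 (two wings, 36 mm across; flats 24 mm apart, so it lies without rolling), cylinder to +91, blue nose (9 mm thick) to +105.
- barrel_c: fresh adhesive barrel (amber, white band) in a bay of the rack, or absent: 24 mm thick, 70 g. Origin on its axis at the place to grip; x along the axis to the nose. Along x in mm: white piston end (18 mm thick) -55 to -31, flange -31 to -27 (two wings, 36 mm across; flats 24 mm apart, so it lies without rolling), cylinder to +91, blue nose (9 mm thick) to +105.
- spent_barrel: spent barrel (pale, grey band), at the start clamped in the middle cradle, seat1: the same size and axes as the fresh ones, but its piston end only reaches from -43 to -31 mm; about 40 g.
- waste_tray: loose steel tray for spent barrels, right of the pump: 94 mm (x) by 190 mm (y), walls 30 mm high and 3 mm thick, floor 3 mm thick; 0.45 kg. Origin at the centre of its underside.
- alcohol_bottle: white dispensing bottle with a red cap, 56 mm thick, 140 mm high, on the white board beside the rack; to be left alone. Origin at the centre of its underside.
- flux_tin: round tin, 54 mm across, 23 mm high, on the white board; to be left alone. Origin at the centre of its underside.
- solder_spool: blue spool of solder, 64 mm across, 35 mm high, at the left of the bench's front edge; to be left alone. Origin at the centre of its underside.
- remote_control: black remote control, 165 x 46 x 20 mm, lying in front of the pump; to be left alone. Origin at the centre of its underside.

How it is judged:
By the outcome, as a careful person would: the job done as asked, in the order asked, and still so for the second after the job is handed in, with the robot touching nothing.
Of barrel_a, barrel_b, barrel_c only 2 to 3 are there at a start; the rules pass over those that are not, and their reading is None.
At some moment in a run one of waste_tray may be knocked a few centimetres aside while the robot is not near it.
Once in a run the grip may slacken for a moment while it holds something.
It also fails if it takes over 210 s, if anything falls off the work surface, if the arm or the gripper's body presses on something with over 40 N, if the wrist force passes 120 N, or if a joint passes its speed limit or range.

## Working session

There is one attempt and no reset: what is moved stays moved. The work goes in short steps, Python scripts to look and compute and a tool call to move; the robot and the scene stay as the last step left them, time stands still between calls to the robot, and variables do not carry over. Pictures are saved under pics/ and viewed, at most 14 in all, crops included, and the job is handed in when it is done.

Besides the shell and the picture viewer there is one more tool, called after "Request:" by a JSON object that holds its "fn" and its "kwargs". drive_tool: Moves the arm, as the interface text tells. Its arguments: {"type":"object","properties":{"rows":{"type":"array","items":{"type":"object","properties":{"dx":{"type":"number"},"dy":{"type":"number"},"dz":{"type":"number"},"wx":{"type":"number"},"wy":{"type":"number"},"wz":{"type":"number"},"hand":{"type":"number"}}}}},"required":["rows"]}

```bash
mkdir -p pics; python3 - <<'E'
from workcell import bot
import cv2
for n in ("top","side"):
    im=bot.camera(n); cv2.imwrite(f"pics/{n}0.png",im[:,:,::-1]); c=bot.get_calibration(n); print(n,c)
o=bot.get_obs(); print({k:o[k] for k in("clock","eef_pos","tool_rot","grip_width","ft_force")})
for t in ["pump","clamp_knob","clamp_tip","pusher_grip","rack","barrel_a","spent_barrel","waste_tray"]:
    for n in("top","side"):
        print(t,n,[([round(float(v)) for v in d["extent"]],round(d["score"],2)) for d in bot.look_for(n,t)][:4])
E
```

```text
top {'vfov': 42.867971368539024, 'cx': 286.22364490169855, 'cy': 202.827862931506, 'k1': -0.011381202804222503, 'origin': array([0.24215754, 0.10201983, 1.63680129]), 'rotation': array([-0.07314467,  0.06058984,  0.71393525, -0.69374   ])}
side {'vfov': 42.09974990478247, 'cx': 273.85748612628964, 'cy': 210.46393863646213, 'k1': -0.12969910568047033, 'origin': array([0.16900566, 1.13581881, 0.85739758]), 'rotation': array([-0.07714635,  0.45292818,  0.87559587, -0.1491187 ])}
{'clock': 0.1, 'eef_pos': array([ 0.21308565, -0.45171965,  0.24149078]), 'tool_rot': array([ 9.75816899e-01,  2.18587422e-01, -1.85938185e-04, -9.39858672e-04]), 'grip_width': 0.08510009434302049, 'ft_force': array([0.24857746, 0.06318221, 0.99874195])}
pump top [([339, 202, 80, 82], 0.96)]
pump side [([236, 251, 76, 64], 0.23)]
clamp_knob top [([354, 204, 41, 66], 0.83), ([413, 238, 74, 58], 0.55)]
clamp_knob side [([296, 173, 55, 49], 0.64)]
clamp_tip top [([352, 201, 46, 74], 0.91)]
clamp_tip side [([299, 171, 54, 47], 0.65)]
pusher_grip top [([328, 202, 27, 40], 0.63), ([252, 192, 58, 50], 0.44)]
pusher_grip side [([285, 196, 32, 33], 0.93), ([339, 172, 56, 43], 0.53), ([235, 252, 74, 61], 0.46)]
rack top [([252, 192, 58, 50], 0.89)]
rack side [([234, 250, 74, 55], 0.7)]
barrel_a top [([295, 176, 17, 16], 0.68), ([257, 221, 15, 20], 0.48), ([242, 216, 16, 19], 0.48), ([228, 212, 15, 23], 0.44)]
barrel_a side [([258, 266, 30, 22], 0.9), ([243, 277, 30, 23], 0.84), ([275, 255, 26, 22], 0.82)]
spent_barrel top [([352, 216, 44, 33], 0.7)]
spent_barrel side [([310, 183, 33, 21], 0.72)]
waste_tray top [([413, 238, 75, 57], 0.72)]
waste_tray side [([340, 173, 55, 43], 0.95)]
```

```bash
python3 - <<'E'
import cv2
a=cv2.imread("pics/top0.png")[130:290,200:460]; cv2.imwrite("pics/t1.png",cv2.resize(a,(780,480),interpolation=2))
a=cv2.imread("pics/side0.png")[130:310,190:380]; cv2.imwrite("pics/s1.png",cv2.resize(a,(633,600),interpolation=2))
E
```

```text
(no output)
```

View pics/t1.png

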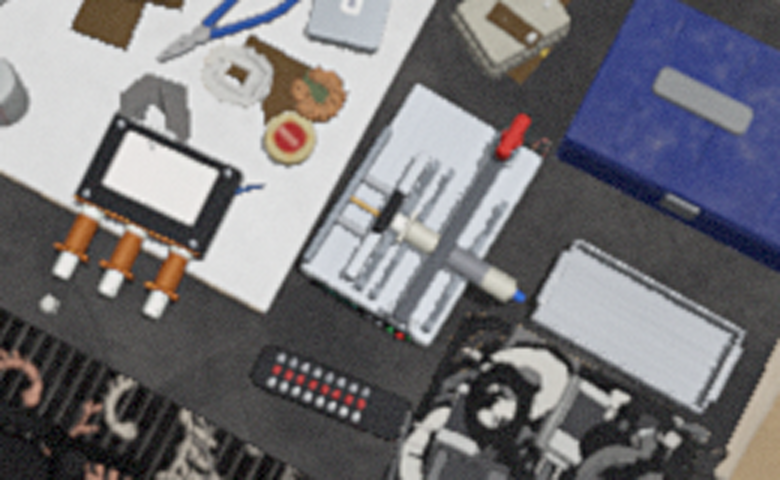

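View pics/s1.png

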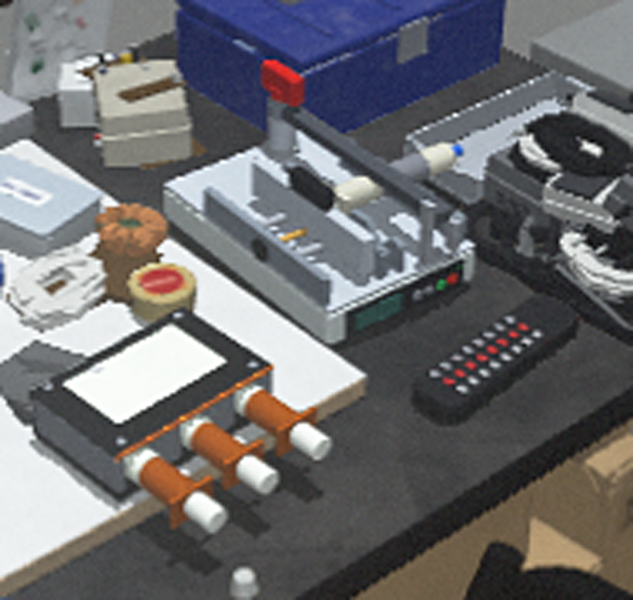

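```bash
python3 - <<'E'
import cv2,numpy as np
t=cv2.imread("pics/top0.png");s=cv2.imread("pics/side0.png")
def mk(a,b,k,n):
    z=[]
    for im,(c,r,w,h) in ((t,a),(s,b)):
        p=cv2.resize(im[r:r+h,c:c+w],None,fx=k,fy=k,interpolation=cv2.INTER_CUBIC)
        for i in range(0,w,10):
            cv2.putText(p,str(c+i),(i*k,8),0,.3,(0,255,255),1); cv2.line(p,(i*k,10),(i*k,14),(0,255,255),1)
        for i in range(0,h,10):
            cv2.putText(p,str(r+i),(0,i*k+3),0,.3,(0,255,255),1)
        z.append(p)
    H=max(p.shape[0] for p in z)
    cv2.imwrite(n,np.hstack([cv2.copyMakeBorder(p,0,H-p.shape[0],0,0,0) for p in z]))
mk((298,155,88,95),(236,144,100,95),4,"pics/z1.png")
mk((212,165,75,75),(195,218,100,80),4,"pics/z2.png")
E
```

```text
(no output)
```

View pics/z1.png

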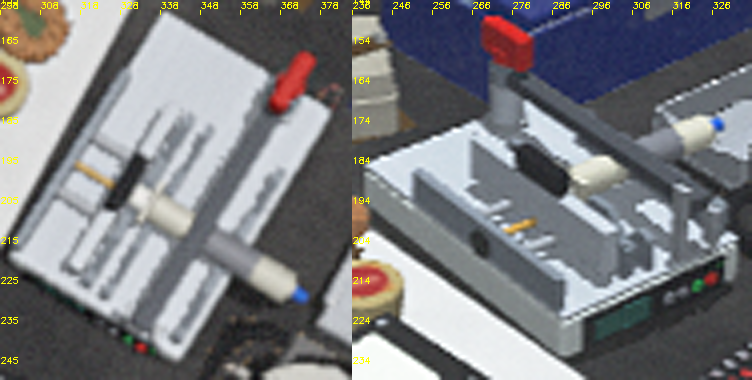

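View pics/z2.png

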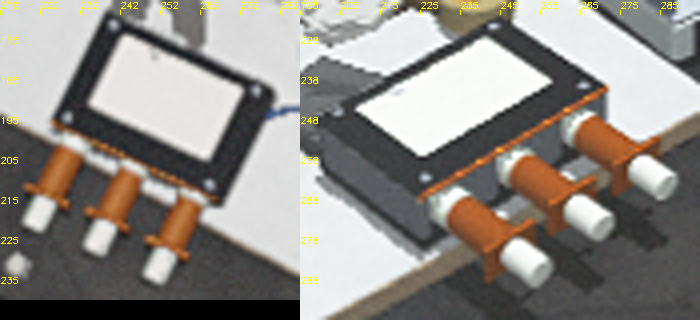

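```bash
cat > h.py <<'E'
import numpy as np,json
from workcell import bot
from scipy.spatial.transform import Rotation as R
from scipy.optimize import least_squares
C={n:bot.get_calibration(n) for n in("top","side")}
def proj(n,P):
    c=C[n]; p=R.from_quat(c["rotation"]).inv().apply(np.atleast_2d(P)-c["origin"])
    s=np.c_[p[:,0]/-p[:,2],-p[:,1]/-p[:,2]]; s=s*(1+c["k1"]*(s**2).sum(1,keepdims=True))
    return s*(210/np.tan(np.radians(c["vfov"]/2)))+[c["cx"],c["cy"]]
def ray(n,uv,z):
    "world point at height z seen at pixel uv"
    f=lambda q:proj(n,[q[0],q[1],z])[0]-uv
    return least_squares(f,[.4,0]).x
def world(pose,P):
    x,y,a=pose; P=np.atleast_2d(np.array(P,float)); c,s=np.cos(a),np.sin(a)
    return np.c_[x+c*P[:,0]-s*P[:,1],y+s*P[:,0]+c*P[:,1],P[:,2]]
def fit(pts,x0=(.45,0,0)):
    "pts: (cam,(u,v),(x,y,z) local)"
    def f(q): return np.concatenate([proj(n,world(q,p))[0]-uv for n,uv,p in pts])
    r=least_squares(f,x0,loss="soft_l1"); return r.x,f(r.x).reshape(-1,2)
E
cat > a.py <<'E'
from h import *
np.set_printoptions(precision=4,suppress=True)
T,S="top","side"
P=[(T,(339.2,158),(.114,.076,.04)),(T,(381,183.7),(.114,-.076,.04)),(T,(343,245),(-.114,-.076,.04)),(T,(300.5,218.7),(-.114,.076,.04)),
(T,(371,175.5),(.096,-.038,.115)),(T,(374,229),(-.028,-.13,.066)),
(S,(239.2,185.2),(.114,.076,.04)),(S,(289.2,224),(-.114,.076,.04)),(S,(332.5,202.7),(-.114,-.076,.04)),(S,(274.7,155),(.096,-.038,.104)),(S,(328.2,175),(-.028,-.13,.066))]
p,r=fit(P,(.5,-.1,-.5)); print("pump",p); print(r)
for n in(T,S): print(fit([q for q in P if q[0]==n],p)[0])
K=[(T,(238.7,168.7),(.0485,.072,.061)),(T,(280.5,187.5),(.0485,-.072,.061)),(T,(266.5,216.7),(-.0485,-.072,.061)),(T,(225,196.2),(-.0485,.072,.061)),
(S,(224.5,267.5),(-.0485,.072,.061)),(S,(271.5,240.5),(-.0485,-.072,.061)),(S,(243,223.5),(.0485,-.072,.061)),(S,(200.5,246.7),(.0485,.072,.061))]
k,r=fit(K,(.5,.2,-.5)); print("rack",k); print(r)
for n in(T,S): print(fit([q for q in K if q[0]==n],k)[0])
E_=[(.05,(221,220.5),(255,286.2)),(0,(236.2,227),(270.5,274.2)),(-.05,(250.5,234.5),(287,263.7))]
for y,a,b in E_:
    for n,u in((T,a),(S,b)):
        w=ray(n,u,.04); d=w-k[:2]; c,s=np.cos(k[2]),np.sin(k[2]); print("end local",y,n,c*d[0]+s*d[1],-s*d[0]+c*d[1])
print("seats",world(p,[[-.078,-.025,.066],[-.028,-.025,.066],[.022,-.025,.066]]))
print("knob",world(p,[.096,-.038,.104]),"tip",world(p,[-.114,-.038,.08]))
print("bays",world(k,[[-.0485,-.05,.04],[-.0485,0,.04],[-.0485,.05,.04]]))
print("fin",ray(T,(329.7,200),.097),ray(S,(283,185.2),.089),"exp",world(p,[-.028,.033,.09]))
for u in[(396,210.5),(448,239.5),(434,266.5),(378,236)]: print("tray",ray(T,u,.03))
E
python3 a.py
```

```text
pump [ 0.5496 -0.0392 -0.5902]
[[-0.4267 -0.6839]
 [ 0.4375 -0.9055]
 [-0.279   0.8824]
 [-0.9233  0.4814]
 [ 0.0002 -0.1183]
 [ 0.2299  1.0328]
 [-1.0407 -0.8534]
 [-0.436  -0.489 ]
 [ 1.3989  0.2312]
 [ 0.109  -0.3383]
 [-0.0199 -0.4676]]
[ 0.5501 -0.0397 -0.5925]
[ 0.5489 -0.0376 -0.5861]
rack [ 0.5815  0.2284 -0.4754]
[[-0.7923 -0.8693]
 [-0.0311  0.1825]
 [-0.1648 -0.3814]
 [-1.5092 -0.1833]
 [ 0.5054 -0.2754]
 [ 0.9748 -1.0765]
 [ 2.3832 -1.8914]
 [-2.0508  0.3111]]
[ 0.5806  0.2266 -0.4739]
[ 0.5824  0.2309 -0.4695]
end local 0.05 top -0.11663141058861667 0.04901970013551562
end local 0.05 side -0.12226035349252484 0.04976790030193164
end local 0 top -0.1144910910200499 -0.0015551025853237851
end local 0 side -0.11703112025080613 -0.0012916556649541153
end local -0.05 top -0.1162527457186932 -0.05073077074392619
end local -0.05 side -0.11688059259161564 -0.05302399085186411
seats [[ 0.4709 -0.0166  0.066 ]
 [ 0.5124 -0.0444  0.066 ]
 [ 0.554  -0.0722  0.066 ]]
knob [[ 0.6082 -0.1242  0.104 ]] tip [[ 0.4337 -0.0073  0.08  ]]
bays [[0.5155 0.2061 0.04  ]
 [0.5384 0.2506 0.04  ]
 [0.5613 0.295  0.04  ]]
fin [ 0.5423 -0.0021] [ 0.5436 -0.0039] exp [[0.5447 0.0038 0.09  ]]
tray [ 0.5167 -0.2064]
tray [ 0.4236 -0.3563]
tray [ 0.3442 -0.3082]
tray [ 0.4404 -0.1473]
```

```bash
cat >> h.py <<'E'
PUMP=[0.5496,-0.0392,-0.5902]; RACK=[0.5812,0.2280,-0.4754]
def pw(x,y,z): return world(PUMP,[x,y,z])[0]
def rw(x,y,z): return world(RACK,[x,y,z])[0]
def rot(th): return R.from_euler("z",th)*R.from_euler("x",np.pi)
def now():
    o=bot.get_obs(); return o["eef_pos"],R.from_quat(o["tool_rot"])
def state():
    o=bot.get_obs(); r=R.from_quat(o["tool_rot"]).as_matrix()
    print("t %.1f"%o["clock"],"pos",o["eef_pos"].round(4),"th %.3f"%np.arctan2(r[1,0],r[0,0]),"w %.4f"%o["grip_width"],"F",o["ft_force"].round(1),"g %.0f"%o["grasp_force"])
    l=lambda P:[round(float(v),4) for v in ((lambda d,a:(np.cos(a)*d[0]+np.sin(a)*d[1],-np.sin(a)*d[0]+np.cos(a)*d[1]))(o["eef_pos"][:2]-P[:2],P[2]))]
    print(" pump-local",l(PUMP),"rack-local",l(RACK))
def plan(W,start=None):
    "W: (xyz, theta) waypoints; prints the numbers relative to start (default: measured pose)"
    p0,r0=start or now()
    for p,th in W:
        d=r0.inv().apply(np.array(p)-p0)/.05; w=np.degrees((r0.inv()*rot(th)).as_rotvec())/5
        print("dxyz",d.round(2),"w",w.round(2))
    return np.array(p),rot(th)
E
python3 - <<'E'
from h import *
f=(.5427,-.003)
s=plan([(f+(.20,),-.59)])
plan([(f+(.091,),-.59)],s)
E
```

```text
dxyz [ 9.79 -5.31  0.85] w [ 0.   -0.   11.81]
dxyz [ 0.   -0.    2.18] w [0. 0. 0.]
```

Request:
{"fn": "drive_tool", "kwargs": {"rows": [{"dx":9.79,"dy":-5.31,"dz":0,"wz":11.81,"hand":50},{"dx":9.79,"dy":-5.31,"dz":0,"wz":11.81,"hand":50},{"dx":9.79,"dy":-5.31,"dz":0,"wz":11.81,"hand":50},{"dx":9.79,"dy":-5.31,"dz":0,"wz":11.81,"hand":50},{"dx":9.79,"dy":-5.31,"dz":0,"wz":11.81,"hand":50},{"dx":9.79,"dy":-5.31,"dz":0,"wz":11.81,"hand":50},{"dx":9.79,"dy":-5.31,"dz":0,"wz":11.81,"hand":50},{"dx":9.79,"dy":-5.31,"dz":0,"wz":11.81,"hand":50},{"dx":9.79,"dy":-5.31,"dz":0,"wz":11.81,"hand":50},{"dx":9.79,"dy":-5.31,"dz":0,"wz":11.81,"hand":50},{"dx":9.79,"dy":-5.31,"dz":0,"wz":11.81,"hand":50},{"dx":9.79,"dy":-5.31,"dz":0,"wz":11.81,"hand":50},{"dx":9.79,"dy":-5.31,"dz":0.85,"wz":11.81,"hand":50},{"dx":9.79,"dy":-5.31,"dz":0.85,"wz":11.81,"hand":50},{"dx":9.79,"dy":-5.31,"dz":0.85,"wz":11.81,"hand":50},{"dx":9.79,"dy":-5.31,"dz":0.85,"wz":11.81,"hand":50}]}}

```text
invalid input at $.rows[0]: expected keys dx, dy, dz, wx, wy, wz, hand
```

Request:
{"fn": "drive_tool", "kwargs": {"rows": [{"dz":0.7,"hand":50},{"dz":1.4,"hand":50},{"dz":1.8,"hand":50},{"dz":2.0,"hand":50},{"dz":2.18,"hand":50},{"dz":2.18,"hand":50},{"dz":2.18,"hand":50}]}}

```text
invalid input at $.rows[0]: expected keys dx, dy, dz, wx, wy, wz, hand
```

```bash
python3 - <<'E'
from h import *
import cv2
state()
z=[]
for n,(c,r,w,h) in(("top",(290,150,100,100)),("side",(230,120,110,110))):
    im=bot.camera(n)[r:r+h,c:c+w,::-1]; z.append(cv2.resize(im,(400,400),interpolation=2))
cv2.imwrite("pics/p2.png",np.hstack(z))
E
```

```text
t 0.9 pos [ 0.2133 -0.4522  0.2423] th 0.441 w 0.0849 F [ 0.4 -0.6 -0.1] g 0
 pump-local [-0.0495, -0.5303] rack-local [-0.0157, -0.7732]
```

View pics/p2.png

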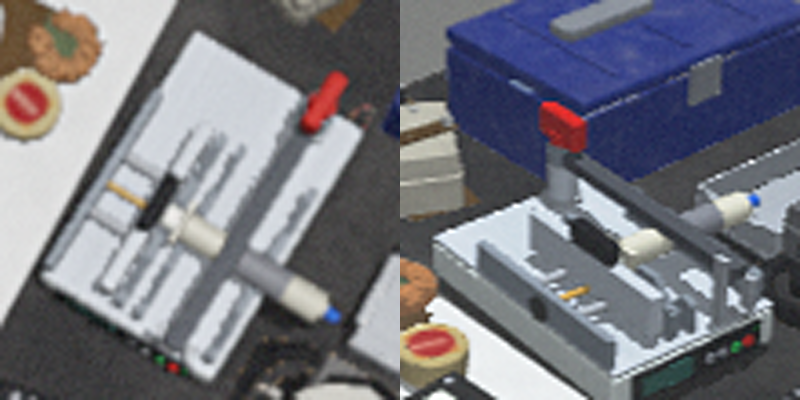

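The moves were refused because every row needs all 7 keys, so the picture only shows the unchanged scene. I'll send them again with full rows.

Request:
{"fn": "drive_tool", "kwargs": {"rows": [{"dx":9.79,"dy":-5.31,"dz":0,"wx":0,"wy":0,"wz":11.81,"hand":50},{"dx":9.79,"dy":-5.31,"dz":0,"wx":0,"wy":0,"wz":11.81,"hand":50},{"dx":9.79,"dy":-5.31,"dz":0,"wx":0,"wy":0,"wz":11.81,"hand":50},{"dx":9.79,"dy":-5.31,"dz":0,"wx":0,"wy":0,"wz":11.81,"hand":50},{"dx":9.79,"dy":-5.31,"dz":0,"wx":0,"wy":0,"wz":11.81,"hand":50},{"dx":9.79,"dy":-5.31,"dz":0,"wx":0,"wy":0,"wz":11.81,"hand":50},{"dx":9.79,"dy":-5.31,"dz":0,"wx":0,"wy":0,"wz":11.81,"hand":50},{"dx":9.79,"dy":-5.31,"dz":0,"wx":0,"wy":0,"wz":11.81,"hand":50},{"dx":9.79,"dy":-5.31,"dz":0,"wx":0,"wy":0,"wz":11.81,"hand":50},{"dx":9.79,"dy":-5.31,"dz":0,"wx":0,"wy":0,"wz":11.81,"hand":50},{"dx":9.79,"dy":-5.31,"dz":0,"wx":0,"wy":0,"wz":11.81,"hand":50},{"dx":9.79,"dy":-5.31,"dz":0.4,"wx":0,"wy":0,"wz":11.81,"hand":50},{"dx":9.79,"dy":-5.31,"dz":0.85,"wx":0,"wy":0,"wz":11.81,"hand":50},{"dx":9.79,"dy":-5.31,"dz":0.85,"wx":0,"wy":0,"wz":11.81,"hand":50},{"dx":9.79,"dy":-5.31,"dz":0.85,"wx":0,"wy":0,"wz":11.81,"hand":50},{"dx":9.79,"dy":-5.31,"dz":0.85,"wx":0,"wy":0,"wz":11.81,"hand":50}]}}

```text
clock: 2.6
eef_pos: [0.4096, -0.2245, 0.2155]
tool_rot: [0.966, -0.26, 0.004, -0.019]
ft_force: [-0.7, -0.4, 1.0]
grip_width: 0.0501
grasp_force: 0.0
```

Request:
{"fn": "drive_tool", "kwargs": {"rows": [{"dx":0,"dy":0,"dz":0.7,"wx":0,"wy":0,"wz":0,"hand":50},{"dx":0,"dy":0,"dz":1.3,"wx":0,"wy":0,"wz":0,"hand":50},{"dx":0,"dy":0,"dz":1.7,"wx":0,"wy":0,"wz":0,"hand":50},{"dx":0,"dy":0,"dz":1.7,"wx":0,"wy":0,"wz":0,"hand":50},{"dx":0,"dy":0,"dz":1.7,"wx":0,"wy":0,"wz":0,"hand":50}]}}

```text
clock: 3.1
eef_pos: [0.4106, -0.2231, 0.1316]
tool_rot: [0.966, -0.258, 0.004, -0.02]
ft_force: [0.2, -0.4, 0.4]
grip_width: 0.0499
grasp_force: 0.0
```

```bash
python3 - <<'E'
from h import *
import cv2
state()
z=[]
for n,(c,r,w,h) in(("top",(290,150,100,100)),("side",(230,120,110,110))):
    im=bot.camera(n)[r:r+h,c:c+w,::-1]; z.append(cv2.resize(im,(400,400),interpolation=2))
cv2.imwrite("pics/p3.png",np.hstack(z))
plan([((.5427,-.003,.091),-.59)])
E
```

```text
t 3.1 pos [ 0.4106 -0.2231  0.1316] th -0.522 w 0.0499 F [ 0.2 -0.4  0.4] g 0
 pump-local [-0.0131, -0.2302] rack-local [0.0548, -0.4792]
dxyz [ 0.07 -5.09  1.04] w [-0.47  0.    0.77]
```

View pics/p3.png

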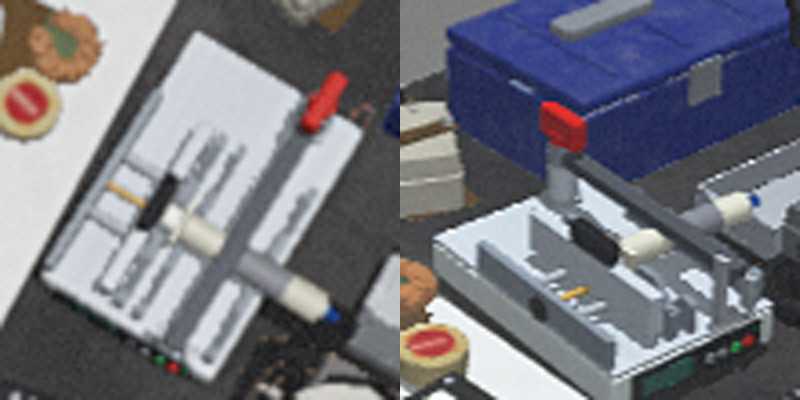

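Request:
{"fn": "drive_tool", "kwargs": {"rows": [{"dx":0,"dy":0,"dz":-1.4,"wx":-0.47,"wy":0,"wz":0.77,"hand":50},{"dx":0,"dy":0,"dz":-1.4,"wx":-0.47,"wy":0,"wz":0.77,"hand":50},{"dx":0.07,"dy":-5.09,"dz":-1.4,"wx":-0.47,"wy":0,"wz":0.77,"hand":50},{"dx":0.07,"dy":-5.09,"dz":-1.4,"wx":-0.47,"wy":0,"wz":0.77,"hand":50},{"dx":0.07,"dy":-5.09,"dz":-1.4,"wx":-0.47,"wy":0,"wz":0.77,"hand":50},{"dx":0.07,"dy":-5.09,"dz":-1.4,"wx":-0.47,"wy":0,"wz":0.77,"hand":50},{"dx":0.07,"dy":-5.09,"dz":-1.4,"wx":-0.47,"wy":0,"wz":0.77,"hand":50},{"dx":0.07,"dy":-5.09,"dz":-1.4,"wx":-0.47,"wy":0,"wz":0.77,"hand":50},{"dx":0.07,"dy":-5.09,"dz":-1.4,"wx":-0.47,"wy":0,"wz":0.77,"hand":50},{"dx":0.07,"dy":-5.09,"dz":-1.4,"wx":-0.47,"wy":0,"wz":0.77,"hand":50},{"dx":0.07,"dy":-5.09,"dz":-1.4,"wx":-0.47,"wy":0,"wz":0.77,"hand":50},{"dx":0.07,"dy":-5.09,"dz":-1.4,"wx":-0.47,"wy":0,"wz":0.77,"hand":50}]}}

```text
clock: 4.4
eef_pos: [0.412, -0.2253, 0.2106]
tool_rot: [0.966, -0.259, 0.003, -0.02]
ft_force: [-0.3, 0.1, -0.6]
grip_width: 0.0499
grasp_force: 0.0
```

```bash
python3 - <<'E'
from h import *
state()
plan([((.5427,-.003,.091),-.59)])
E
```

```text
t 4.4 pos [ 0.412  -0.2253  0.2106] th -0.524 w 0.0499 F [-0.3  0.1 -0.6] g 0
 pump-local [-0.0108, -0.2312] rack-local [0.057, -0.4804]
dxyz [ 0.05 -5.06  2.59] w [-0.45  0.06  0.75]
```

```bash
python3 - <<'E'
from h import *
o=bot.get_obs(); print(o["joint_pos"].round(3),o["joint_vel"].round(3),o["tau"].round(1))
E
```

```text
[-0.525  0.201 -0.131  1.243  0.04   3.141] [ 0.001 -0.     0.008  0.01   0.    -0.001] [  0.  -34.6  24.6   0.    0.1  -0. ]
```

Request:
{"fn": "drive_tool", "kwargs": {"rows": [{"dx":0,"dy":0,"dz":0,"wx":0,"wy":0,"wz":-17,"hand":50},{"dx":0,"dy":0,"dz":0,"wx":0,"wy":0,"wz":-17,"hand":50},{"dx":0,"dy":0,"dz":0,"wx":0,"wy":0,"wz":-17,"hand":50},{"dx":0,"dy":0,"dz":0,"wx":0,"wy":0,"wz":-17,"hand":50},{"dx":0,"dy":0,"dz":0,"wx":0,"wy":0,"wz":-17,"hand":50},{"dx":0,"dy":0,"dz":0,"wx":0,"wy":0,"wz":-17,"hand":50},{"dx":0,"dy":0,"dz":0,"wx":0,"wy":0,"wz":-17,"hand":50},{"dx":0,"dy":0,"dz":0,"wx":0,"wy":0,"wz":-17,"hand":50},{"dx":0,"dy":0,"dz":0,"wx":0,"wy":0,"wz":-17,"hand":50},{"dx":0,"dy":0,"dz":0,"wx":0,"wy":0,"wz":-17,"hand":50},{"dx":0,"dy":0,"dz":0,"wx":0,"wy":0,"wz":-17,"hand":50}]}}

```text
clock: 5.5
eef_pos: [0.412, -0.2252, 0.2106]
tool_rot: [0.887, 0.461, 0.016, -0.012]
ft_force: [0.1, 0.4, 0.6]
grip_width: 0.0497
grasp_force: 0.0
```

```bash
python3 - <<'E'
from h import *
state()
plan([((.5427,-.003,.2),2.5516)])
E
```

```text
t 5.5 pos [ 0.412  -0.2252  0.2106] th 0.959 w 0.0497 F [0.1 0.4 0.6] g 0
 pump-local [-0.0108, -0.2311] rack-local [0.057, -0.4804]
dxyz [ 5.13 -0.41  0.42] w [  0.29  -0.42 -18.25]
```

Request:
{"fn": "drive_tool", "kwargs": {"rows": [{"dx":5.13,"dy":-0.41,"dz":0.2,"wx":0.29,"wy":-0.42,"wz":-18.25,"hand":50},{"dx":5.13,"dy":-0.41,"dz":0.2,"wx":0.29,"wy":-0.42,"wz":-18.25,"hand":50},{"dx":5.13,"dy":-0.41,"dz":0.2,"wx":0.29,"wy":-0.42,"wz":-18.25,"hand":50},{"dx":5.13,"dy":-0.41,"dz":0.2,"wx":0.29,"wy":-0.42,"wz":-18.25,"hand":50},{"dx":5.13,"dy":-0.41,"dz":0.2,"wx":0.29,"wy":-0.42,"wz":-18.25,"hand":50},{"dx":5.13,"dy":-0.41,"dz":0.2,"wx":0.29,"wy":-0.42,"wz":-18.25,"hand":50},{"dx":5.13,"dy":-0.41,"dz":0.2,"wx":0.29,"wy":-0.42,"wz":-18.25,"hand":50},{"dx":5.13,"dy":-0.41,"dz":0.2,"wx":0.29,"wy":-0.42,"wz":-18.25,"hand":50},{"dx":5.13,"dy":-0.41,"dz":0.2,"wx":0.29,"wy":-0.42,"wz":-18.25,"hand":50},{"dx":5.13,"dy":-0.41,"dz":0.2,"wx":0.29,"wy":-0.42,"wz":-18.25,"hand":50},{"dx":5.13,"dy":-0.41,"dz":0.2,"wx":0.29,"wy":-0.42,"wz":-18.25,"hand":50},{"dx":5.13,"dy":-0.41,"dz":0.42,"wx":0.29,"wy":-0.42,"wz":-18.25,"hand":50},{"dx":5.13,"dy":-0.41,"dz":0.42,"wx":0.29,"wy":-0.42,"wz":-18.25,"hand":50},{"dx":5.13,"dy":-0.41,"dz":0.42,"wx":0.29,"wy":-0.42,"wz":-18.25,"hand":50}]}}

```text
clock: 6.9
eef_pos: [0.5422, -0.0028, 0.199]
tool_rot: [0.292, 0.957, -0.0, -0.001]
ft_force: [0.1, 0.1, 0.7]
grip_width: 0.05
grasp_force: 0.0
```

```bash
python3 - <<'E'
from h import *
state()
plan([((.5427,-.003,.14),2.5516),((.5427,-.003,.091),2.5516)])
E
```

```text
t 6.9 pos [ 0.5422 -0.0028  0.199 ] th 2.550 w 0.0500 F [0.1 0.1 0.7] g 0
 pump-local [-0.0264, 0.0261] rack-local [0.071, -0.2231]
dxyz [-0.01  0.    1.18] w [-0.01 -0.01 -0.02]
dxyz [-0.01  0.    2.16] w [-0.01 -0.01 -0.02]
```

Request:
{"fn": "drive_tool", "kwargs": {"rows": [{"dx":0,"dy":0,"dz":0.6,"wx":0,"wy":0,"wz":0,"hand":50},{"dx":0,"dy":0,"dz":1.2,"wx":0,"wy":0,"wz":0,"hand":50},{"dx":0,"dy":0,"dz":1.6,"wx":0,"wy":0,"wz":0,"hand":50},{"dx":0,"dy":0,"dz":1.9,"wx":0,"wy":0,"wz":0,"hand":50},{"dx":0,"dy":0,"dz":2.16,"wx":0,"wy":0,"wz":0,"hand":50},{"dx":0,"dy":0,"dz":2.16,"wx":0,"wy":0,"wz":0,"hand":50}]}}

```text
clock: 7.5
eef_pos: [0.5412, -0.0028, 0.0899]
tool_rot: [0.291, 0.957, -0.001, -0.002]
ft_force: [0.1, 0.3, 0.3]
grip_width: 0.0503
grasp_force: 0.0
```

Request:
{"fn": "drive_tool", "kwargs": {"rows": [{"dx":0,"dy":0,"dz":0,"wx":0,"wy":0,"wz":0,"hand":8},{"dx":0,"dy":0,"dz":0,"wx":0,"wy":0,"wz":0,"hand":8},{"dx":0,"dy":0,"dz":0,"wx":0,"wy":0,"wz":0,"hand":8},{"dx":0,"dy":0,"dz":0,"wx":0,"wy":0,"wz":0,"hand":8},{"dx":0,"dy":0,"dz":0,"wx":0,"wy":0,"wz":0,"hand":8},{"dx":0,"dy":0,"dz":0,"wx":0,"wy":0,"wz":0,"hand":8},{"dx":0,"dy":0,"dz":0,"wx":0,"wy":0,"wz":0,"hand":8},{"dx":0,"dy":0,"dz":0,"wx":0,"wy":0,"wz":0,"hand":8}]}}

```text
clock: 8.3
eef_pos: [0.5436, -0.0028, 0.0931]
tool_rot: [0.29, 0.957, 0.0, 0.001]
ft_force: [0.1, 1.0, 5.1]
grip_width: 0.01
grasp_force: 60.9
```

Request:
{"fn": "drive_tool", "kwargs": {"rows": [{"dx":0,"dy":0.1,"dz":0,"wx":0,"wy":0,"wz":0,"hand":8},{"dx":0,"dy":0.2,"dz":0,"wx":0,"wy":0,"wz":0,"hand":8},{"dx":0,"dy":0.3,"dz":0,"wx":0,"wy":0,"wz":0,"hand":8},{"dx":0,"dy":0.4,"dz":0,"wx":0,"wy":0,"wz":0,"hand":8},{"dx":0,"dy":0.5,"dz":0,"wx":0,"wy":0,"wz":0,"hand":8},{"dx":0,"dy":0.6,"dz":0,"wx":0,"wy":0,"wz":0,"hand":8},{"dx":0,"dy":0.66,"dz":0,"wx":0,"wy":0,"wz":0,"hand":8},{"dx":0,"dy":0.66,"dz":0,"wx":0,"wy":0,"wz":0,"hand":8},{"dx":0,"dy":0.66,"dz":0,"wx":0,"wy":0,"wz":0,"hand":8}]}}

```text
clock: 9.2
eef_pos: [0.5619, 0.0245, 0.0931]
tool_rot: [0.29, 0.957, 0.0, 0.001]
ft_force: [-0.7, -0.2, 6.5]
grip_width: 0.0102
grasp_force: 61.0
```

```bash
python3 - <<'E'
from h import *
state()
E
```

```text
t 9.2 pos [0.5619 0.0245 0.0931] th 2.552 w 0.0102 F [-0.7 -0.2  6.5] g 61
 pump-local [-0.0252, 0.0598] rack-local [0.076, -0.1898]
```

Request:
{"fn": "drive_tool", "kwargs": {"rows": [{"dx":0,"dy":0,"dz":0,"wx":0,"wy":0,"wz":0,"hand":50},{"dx":0,"dy":0,"dz":0,"wx":0,"wy":0,"wz":0,"hand":50},{"dx":0,"dy":0,"dz":0,"wx":0,"wy":0,"wz":0,"hand":50},{"dx":0,"dy":0,"dz":0,"wx":0,"wy":0,"wz":0,"hand":50},{"dx":0,"dy":0,"dz":-0.5,"wx":0,"wy":0,"wz":0,"hand":50},{"dx":0,"dy":0,"dz":-1.2,"wx":0,"wy":0,"wz":0,"hand":50},{"dx":0,"dy":0,"dz":-2.0,"wx":0,"wy":0,"wz":0,"hand":50},{"dx":0,"dy":0,"dz":-2.3,"wx":0,"wy":0,"wz":0,"hand":50},{"dx":0,"dy":0,"dz":-2.3,"wx":0,"wy":0,"wz":0,"hand":50}]}}

```text
clock: 10.1
eef_pos: [0.563, 0.0248, 0.21]
tool_rot: [0.29, 0.957, 0.001, 0.003]
ft_force: [0.8, 0.2, -0.5]
grip_width: 0.0501
grasp_force: 0.0
```

```bash
python3 - <<'E'
from h import *
state()
for u,z in[((386.7,181.7),0),((392.7,176.7),.1),((392.7,176.7),.15),((392.7,176.7),.2)]: print(z,ray("top",np.array(u),z))
k=pw(.096,-.038,.104); print(k)
e=plan([((k[0],k[1],.2),2.5516)])
import cv2
im=bot.camera("side"); cv2.imwrite("pics/q4.png",np.hstack([cv2.resize(bot.camera("top")[140:260,290:430,::-1],(466,400),interpolation=2),cv2.resize(im[100:220,230:330,::-1],(333,400),interpolation=2)]))
E
```

```text
t 10.1 pos [0.563  0.0248 0.21  ] th 2.552 w 0.0501 F [ 0.8  0.2 -0.5] g 0
 pump-local [-0.0245, 0.0606] rack-local [0.0768, -0.1891]
0 [ 0.61402173 -0.18912292]
0.1 [ 0.60582377 -0.18986919]
0.15 [ 0.59399185 -0.18037255]
0.2 [ 0.58215993 -0.17087591]
[ 0.60821159 -0.12419813  0.104     ]
dxyz [-2.41 -1.97  0.21] w [0.05 0.06 0.01]
```

View pics/q4.png

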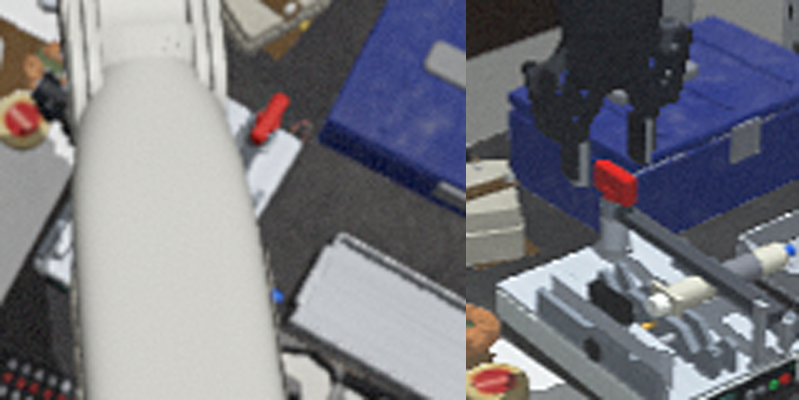

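Request:
{"fn": "drive_tool", "kwargs": {"rows": [{"dx":-2.41,"dy":-1.97,"dz":0.1,"wx":0,"wy":0,"wz":0,"hand":50},{"dx":-2.41,"dy":-1.97,"dz":0.1,"wx":0,"wy":0,"wz":0,"hand":50},{"dx":-2.41,"dy":-1.97,"dz":0.1,"wx":0,"wy":0,"wz":0,"hand":50},{"dx":-2.41,"dy":-1.97,"dz":0.1,"wx":0,"wy":0,"wz":0,"hand":50},{"dx":-2.41,"dy":-1.97,"dz":0.2,"wx":0,"wy":0,"wz":0,"hand":50},{"dx":-2.41,"dy":-1.97,"dz":0.2,"wx":0,"wy":0,"wz":0,"hand":50},{"dx":-2.41,"dy":-1.97,"dz":0.2,"wx":0,"wy":0,"wz":0,"hand":50},{"dx":-2.41,"dy":-1.97,"dz":0.2,"wx":0,"wy":0,"wz":0,"hand":50}]}}

```text
clock: 11.0
eef_pos: [0.6062, -0.1227, 0.1968]
tool_rot: [0.289, 0.957, 0.0, -0.0]
ft_force: [0.3, -0.1, 0.8]
grip_width: 0.0497
grasp_force: 0.0
```

```bash
python3 - <<'E'
from h import *
state()
k=pw(.096,-.038,.104)
e=plan([((k[0],k[1],.104),2.5516)])
E
```

```text
t 11.0 pos [ 0.6062 -0.1227  0.1968] th 2.554 w 0.0497 F [ 0.3 -0.1  0.8] g 0
 pump-local [0.0935, -0.0378] rack-local [0.1828, -0.3003]
dxyz [-0.05 -0.    1.86] w [ 0.   -0.    0.03]
```

Request:
{"fn": "drive_tool", "kwargs": {"rows": [{"dx":-0.05,"dy":0,"dz":0.5,"wx":0,"wy":0,"wz":0,"hand":50},{"dx":-0.05,"dy":0,"dz":1.0,"wx":0,"wy":0,"wz":0,"hand":50},{"dx":-0.05,"dy":0,"dz":1.4,"wx":0,"wy":0,"wz":0,"hand":50},{"dx":-0.05,"dy":0,"dz":1.7,"wx":0,"wy":0,"wz":0,"hand":50},{"dx":-0.05,"dy":0,"dz":1.84,"wx":0,"wy":0,"wz":0,"hand":50},{"dx":-0.05,"dy":0,"dz":1.84,"wx":0,"wy":0,"wz":0,"hand":50},{"dx":-0.05,"dy":0,"dz":1.84,"wx":0,"wy":0,"wz":0,"hand":10},{"dx":-0.05,"dy":0,"dz":1.84,"wx":0,"wy":0,"wz":0,"hand":10},{"dx":-0.05,"dy":0,"dz":1.84,"wx":0,"wy":0,"wz":0,"hand":10},{"dx":-0.05,"dy":0,"dz":1.84,"wx":0,"wy":0,"wz":0,"hand":10},{"dx":-0.05,"dy":0,"dz":1.84,"wx":0,"wy":0,"wz":0,"hand":10},{"dx":-0.05,"dy":0,"dz":1.84,"wx":0,"wy":0,"wz":0,"hand":10},{"dx":-0.05,"dy":0,"dz":1.84,"wx":0,"wy":0,"wz":0,"hand":10}]}}

```text
clock: 12.3
eef_pos: [0.6099, -0.1252, 0.1058]
tool_rot: [0.29, 0.957, 0.001, 0.002]
ft_force: [3.9, 3.5, 3.4]
grip_width: 0.013
grasp_force: 62.6
```

```bash
python3 - <<'E'
from h import *
state()
E
```

```text
t 12.3 pos [ 0.6099 -0.1252  0.1058] th 2.553 w 0.0130 F [3.9 3.5 3.4] g 63
 pump-local [0.098, -0.0379] rack-local [0.1872, -0.3009]
```

Request:
{"fn": "drive_tool", "kwargs": {"rows": [{"dx":0,"dy":0,"dz":-0.1,"wx":0,"wy":0,"wz":0,"hand":10},{"dx":0,"dy":0,"dz":-0.2,"wx":0,"wy":0,"wz":0,"hand":10},{"dx":0,"dy":0,"dz":-0.3,"wx":0,"wy":0,"wz":0,"hand":10},{"dx":0,"dy":0,"dz":-0.4,"wx":0,"wy":0,"wz":0,"hand":10},{"dx":0,"dy":0,"dz":-0.5,"wx":0,"wy":0,"wz":0,"hand":10},{"dx":0,"dy":0,"dz":-0.56,"wx":0,"wy":0,"wz":0,"hand":10},{"dx":0,"dy":0,"dz":-0.56,"wx":0,"wy":0,"wz":0,"hand":10},{"dx":0,"dy":0,"dz":-0.56,"wx":0,"wy":0,"wz":0,"hand":10}]}}

```text
clock: 13.1
eef_pos: [0.6095, -0.125, 0.1309]
tool_rot: [0.29, 0.957, 0.001, 0.0]
ft_force: [7.4, 3.5, -8.2]
grip_width: 0.0127
grasp_force: 60.8
```

Request:
{"fn": "drive_tool", "kwargs": {"rows": [{"dx":0,"dy":0,"dz":0,"wx":0,"wy":0,"wz":1.0,"hand":10},{"dx":0,"dy":0,"dz":0,"wx":0,"wy":0,"wz":2.0,"hand":10},{"dx":0,"dy":0,"dz":0,"wx":0,"wy":0,"wz":3.0,"hand":10},{"dx":0,"dy":0,"dz":0,"wx":0,"wy":0,"wz":4.0,"hand":10},{"dx":0,"dy":0,"dz":0,"wx":0,"wy":0,"wz":5.0,"hand":10},{"dx":0,"dy":0,"dz":0,"wx":0,"wy":0,"wz":6.0,"hand":10},{"dx":0,"dy":0,"dz":0,"wx":0,"wy":0,"wz":7.0,"hand":10},{"dx":0,"dy":0,"dz":0,"wx":0,"wy":0,"wz":8.0,"hand":10}]}}

```text
clock: 13.9
eef_pos: [0.6095, -0.1249, 0.1307]
tool_rot: [0.601, 0.799, 0.001, -0.0]
ft_force: [7.8, 3.6, -8.5]
grip_width: 0.0131
grasp_force: 60.8
```

```bash
python3 - <<'E'
from h import *
state()
E
```

```text
t 13.9 pos [ 0.6095 -0.1249  0.1307] th 1.852 w 0.0131 F [ 7.8  3.6 -8.5] g 61
 pump-local [0.0974, -0.0379] rack-local [0.1867, -0.3008]
```

Request:
{"fn": "drive_tool", "kwargs": {"rows": [{"dx":0,"dy":0,"dz":0,"wx":0,"wy":0,"wz":1.0,"hand":10},{"dx":0,"dy":0,"dz":0,"wx":0,"wy":0,"wz":2.0,"hand":10},{"dx":0,"dy":0,"dz":0,"wx":0,"wy":0,"wz":3.0,"hand":10},{"dx":0,"dy":0,"dz":0,"wx":0,"wy":0,"wz":4.0,"hand":10},{"dx":0,"dy":0,"dz":0,"wx":0,"wy":0,"wz":5.0,"hand":10},{"dx":0,"dy":0,"dz":0,"wx":0,"wy":0,"wz":6.0,"hand":10},{"dx":0,"dy":0,"dz":0,"wx":0,"wy":0,"wz":7.0,"hand":10},{"dx":0,"dy":0,"dz":0,"wx":0,"wy":0,"wz":8.0,"hand":10},{"dx":0,"dy":0,"dz":0,"wx":0,"wy":0,"wz":8.6,"hand":10},{"dx":0,"dy":0,"dz":0,"wx":0,"wy":0,"wz":8.8,"hand":10},{"dx":0,"dy":0,"dz":0,"wx":0,"wy":0,"wz":8.8,"hand":10}]}}

```text
clock: 15.0
eef_pos: [0.6096, -0.1248, 0.1307]
tool_rot: [0.856, 0.517, 0.001, -0.0]
ft_force: [9.9, 3.7, -8.8]
grip_width: 0.0123
grasp_force: 62.1
```

Request:
{"fn": "drive_tool", "kwargs": {"rows": [{"dx":0,"dy":0,"dz":0.1,"wx":0,"wy":0,"wz":0,"hand":10},{"dx":0,"dy":0,"dz":0.2,"wx":0,"wy":0,"wz":0,"hand":10},{"dx":0,"dy":0,"dz":0.3,"wx":0,"wy":0,"wz":0,"hand":10},{"dx":0,"dy":0,"dz":0.4,"wx":0,"wy":0,"wz":0,"hand":10},{"dx":0,"dy":0,"dz":0.5,"wx":0,"wy":0,"wz":0,"hand":10},{"dx":0,"dy":0,"dz":0.56,"wx":0,"wy":0,"wz":0,"hand":10},{"dx":0,"dy":0,"dz":0.56,"wx":0,"wy":0,"wz":0,"hand":10},{"dx":0,"dy":0,"dz":0.56,"wx":0,"wy":0,"wz":0,"hand":10}]}}

```text
clock: 15.8
eef_pos: [0.6097, -0.1248, 0.1053]
tool_rot: [0.856, 0.518, 0.001, 0.0]
ft_force: [5.2, 4.6, 2.8]
grip_width: 0.013
grasp_force: 63.6
```

```bash
python3 - <<'E'
from h import *
state()
E
```

```text
t 15.8 pos [ 0.6097 -0.1248  0.1053] th 1.088 w 0.0130 F [5.2 4.6 2.8] g 64
 pump-local [0.0975, -0.0377] rack-local [0.1868, -0.3007]
```

Request:
{"fn": "drive_tool", "kwargs": {"rows": [{"dx":0,"dy":0,"dz":0,"wx":0,"wy":0,"wz":0,"hand":50},{"dx":0,"dy":0,"dz":0,"wx":0,"wy":0,"wz":0,"hand":50},{"dx":0,"dy":0,"dz":0,"wx":0,"wy":0,"wz":0,"hand":50},{"dx":0,"dy":0,"dz":0,"wx":0,"wy":0,"wz":0,"hand":50},{"dx":0,"dy":0,"dz":-0.5,"wx":0,"wy":0,"wz":0,"hand":50},{"dx":0,"dy":0,"dz":-1.2,"wx":0,"wy":0,"wz":0,"hand":50},{"dx":0,"dy":0,"dz":-1.9,"wx":0,"wy":0,"wz":0,"hand":50},{"dx":0,"dy":0,"dz":-1.9,"wx":0,"wy":0,"wz":0,"hand":50}]}}

```text
clock: 16.6
eef_pos: [0.6114, -0.1266, 0.206]
tool_rot: [0.856, 0.517, 0.004, 0.004]
ft_force: [0.9, -0.8, 1.4]
grip_width: 0.0501
grasp_force: 0.0
```

```bash
python3 - <<'E'
from h import *
state()
s=pw(-.028,-.025,.066)
e=plan([((s[0],s[1],.18),.9806)])
plan([((s[0],s[1],.060),.9806)],e)
E
```

```text
t 16.6 pos [ 0.6114 -0.1266  0.206 ] th 1.086 w 0.0501 F [ 0.9 -0.8  1.4] g 0
 pump-local [0.1, -0.0382] rack-local [0.1891, -0.3014]
dxyz [ 0.53 -2.52  0.49] w [ 0.12 -0.04  1.21]
dxyz [-0.  -0.   2.4] w [0. 0. 0.]
```

Request:
{"fn": "drive_tool", "kwargs": {"rows": [{"dx":0.53,"dy":-2.52,"dz":0.2,"wx":0.12,"wy":0,"wz":1.21,"hand":50},{"dx":0.53,"dy":-2.52,"dz":0.2,"wx":0.12,"wy":0,"wz":1.21,"hand":50},{"dx":0.53,"dy":-2.52,"dz":0.4,"wx":0.12,"wy":0,"wz":1.21,"hand":50},{"dx":0.53,"dy":-2.52,"dz":0.49,"wx":0.12,"wy":0,"wz":1.21,"hand":50},{"dx":0.53,"dy":-2.52,"dz":0.49,"wx":0.12,"wy":0,"wz":1.21,"hand":50},{"dx":0.53,"dy":-2.52,"dz":0.49,"wx":0.12,"wy":0,"wz":1.21,"hand":50}]}}

```text
clock: 17.2
eef_pos: [0.5104, -0.044, 0.1755]
tool_rot: [0.882, 0.471, -0.002, -0.004]
ft_force: [0.0, 0.1, 0.1]
grip_width: 0.0498
grasp_force: 0.0
```

```bash
python3 - <<'E'
from h import *
state()
s=pw(-.028,-.025,.066)
plan([((s[0],s[1],.060),.9806)])
E
```

```text
t 17.2 pos [ 0.5104 -0.044   0.1755] th 0.980 w 0.0498 F [0.  0.1 0.1] g 0
 pump-local [-0.0299, -0.0258] rack-local [0.0616, -0.2742]
dxyz [0.02 0.06 2.31] w [-0.1   0.   -0.01]
```

Request:
{"fn": "drive_tool", "kwargs": {"rows": [{"dx":0,"dy":0.03,"dz":0.6,"wx":0,"wy":0,"wz":0,"hand":50},{"dx":0,"dy":0.03,"dz":1.1,"wx":0,"wy":0,"wz":0,"hand":50},{"dx":0,"dy":0.03,"dz":1.6,"wx":0,"wy":0,"wz":0,"hand":50},{"dx":0,"dy":0.03,"dz":2.0,"wx":0,"wy":0,"wz":0,"hand":50},{"dx":0,"dy":0.03,"dz":2.2,"wx":0,"wy":0,"wz":0,"hand":50},{"dx":0,"dy":0.03,"dz":2.33,"wx":0,"wy":0,"wz":0,"hand":50},{"dx":0,"dy":0.03,"dz":2.33,"wx":0,"wy":0,"wz":0,"hand":50},{"dx":0,"dy":0.03,"dz":2.33,"wx":0,"wy":0,"wz":0,"hand":15},{"dx":0,"dy":0.03,"dz":2.33,"wx":0,"wy":0,"wz":0,"hand":15},{"dx":0,"dy":0.03,"dz":2.33,"wx":0,"wy":0,"wz":0,"hand":15},{"dx":0,"dy":0.03,"dz":2.33,"wx":0,"wy":0,"wz":0,"hand":15},{"dx":0,"dy":0.03,"dz":2.33,"wx":0,"wy":0,"wz":0,"hand":15},{"dx":0,"dy":0.03,"dz":2.33,"wx":0,"wy":0,"wz":0,"hand":15}]}}

```text
clock: 18.5
eef_pos: [0.5135, -0.0451, 0.0612]
tool_rot: [0.882, 0.471, 0.0, -0.001]
ft_force: [4.3, -3.1, 1.5]
grip_width: 0.0224
grasp_force: 58.6
```

```bash
python3 - <<'E'
from h import *
state()
print([d["extent"] for d in bot.look_for("top","waste_tray")][:1])
E
```

```text
t 18.5 pos [ 0.5135 -0.0451  0.0612] th 0.980 w 0.0224 F [ 4.3 -3.1  1.5] g 59
 pump-local [-0.0268, -0.025] rack-local [0.0647, -0.2738]
[[413.1, 238.1, 74.9, 57.5]]
```

Request:
{"fn": "drive_tool", "kwargs": {"rows": [{"dx":0,"dy":0,"dz":-0.2,"wx":0,"wy":0,"wz":0,"hand":15},{"dx":0,"dy":0,"dz":-0.5,"wx":0,"wy":0,"wz":0,"hand":15},{"dx":0,"dy":0,"dz":-1.0,"wx":0,"wy":0,"wz":0,"hand":15},{"dx":0,"dy":0,"dz":-1.6,"wx":0,"wy":0,"wz":0,"hand":15},{"dx":0,"dy":0,"dz":-2.0,"wx":0,"wy":0,"wz":0,"hand":15},{"dx":0,"dy":0,"dz":-2.0,"wx":0,"wy":0,"wz":0,"hand":15},{"dx":0,"dy":0,"dz":-2.0,"wx":0,"wy":0,"wz":0,"hand":15}]}}

```text
clock: 19.25
eef_pos: [0.5107, -0.0441, 0.1596]
tool_rot: [0.882, 0.471, -0.002, -0.004]
ft_force: [-0.5, 0.6, -0.7]
grip_width: 0.022
grasp_force: 58.8
```

```bash
sed -i 's/^PUMP=.*; RACK/PUMP=[0.5510,-0.0402,-0.5902]; RACK/' h.py; python3 - <<'E'
from h import *
state()
bot.camera("side");bot.camera("top")
for n in("top","side"): print([(np.round(d["extent"],1),d["score"]) for d in bot.look_for(n,"waste_tray")][:1])
e=plan([((.447,-.228,.16),1.02)])
plan([((.447,-.228,.022),1.02)],e)
E
```

```text
t 19.2 pos [ 0.5107 -0.0441  0.1596] th 0.981 w 0.0220 F [-0.5  0.6 -0.7] g 59
 pump-local [-0.0314, -0.0257] rack-local [0.0618, -0.2742]
[(array([421.3, 237.8,  56. ,  58.3]), 0.61)]
[(array([340.5, 172.1,  55.2,  39.6]), 0.95)]
dxyz [-3.75  1.01 -0.06] w [-0.15  0.02 -0.45]
dxyz [ 0.   -0.    2.76] w [0. 0. 0.]
```

Tray unmoved; go.

Request:
{"fn": "drive_tool", "kwargs": {"rows": [{"dx":-0.8,"dy":0.2,"dz":0,"wx":0,"wy":0,"wz":-0.45,"hand":15},{"dx":-1.6,"dy":0.4,"dz":0,"wx":0,"wy":0,"wz":-0.45,"hand":15},{"dx":-2.4,"dy":0.7,"dz":0,"wx":0,"wy":0,"wz":-0.45,"hand":15},{"dx":-3.2,"dy":0.9,"dz":0,"wx":0,"wy":0,"wz":-0.45,"hand":15},{"dx":-3.75,"dy":1.01,"dz":0,"wx":0,"wy":0,"wz":-0.45,"hand":15},{"dx":-3.75,"dy":1.01,"dz":0,"wx":0,"wy":0,"wz":-0.45,"hand":15},{"dx":-3.75,"dy":1.01,"dz":0,"wx":0,"wy":0,"wz":-0.45,"hand":15},{"dx":-3.75,"dy":1.01,"dz":0,"wx":0,"wy":0,"wz":-0.45,"hand":15}]}}

```text
clock: 20.25
eef_pos: [0.4481, -0.2272, 0.1578]
tool_rot: [0.873, 0.489, -0.003, -0.005]
ft_force: [0.3, -0.7, 0.6]
grip_width: 0.0226
grasp_force: 58.8
```

```bash
python3 - <<'E'
from h import *
import cv2
state()
plan([((.447,-.228,.022),1.02)])
cv2.imwrite("pics/q5.png",np.hstack([cv2.resize(bot.camera("top")[170:300,340:480,::-1],(430,400),interpolation=2),cv2.resize(bot.camera("side")[100:220,270:380,::-1],(367,400),interpolation=2)]))
E
```

```text
t 20.2 pos [ 0.4481 -0.2272  0.1578] th 1.021 w 0.0226 F [ 0.3 -0.7  0.6] g 59
 pump-local [0.0186, -0.2127] rack-local [0.09, -0.4657]
dxyz [-0.03  0.02  2.72] w [-0.13 -0.    0.01]
```

View pics/q5.png

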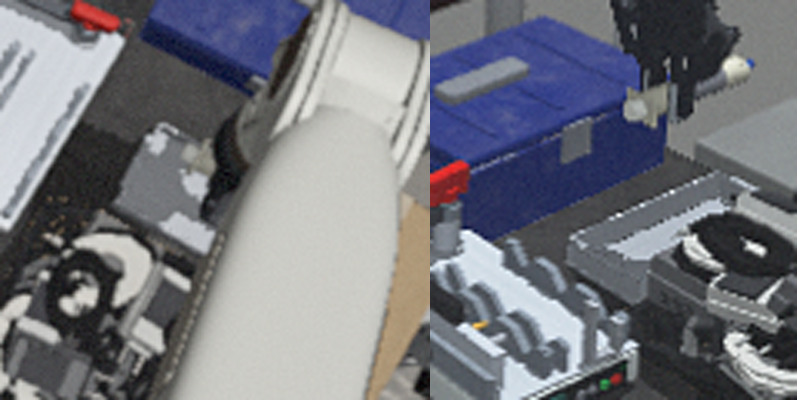

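Request:
{"fn": "drive_tool", "kwargs": {"rows": [{"dx":0,"dy":0,"dz":0.6,"wx":-0.1,"wy":0,"wz":0,"hand":15},{"dx":0,"dy":0,"dz":1.2,"wx":-0.1,"wy":0,"wz":0,"hand":15},{"dx":0,"dy":0,"dz":1.8,"wx":-0.1,"wy":0,"wz":0,"hand":15},{"dx":0,"dy":0,"dz":2.2,"wx":-0.1,"wy":0,"wz":0,"hand":15},{"dx":0,"dy":0,"dz":2.5,"wx":-0.1,"wy":0,"wz":0,"hand":15},{"dx":0,"dy":0,"dz":2.68,"wx":-0.1,"wy":0,"wz":0,"hand":15},{"dx":0,"dy":0,"dz":2.68,"wx":-0.1,"wy":0,"wz":0,"hand":15},{"dx":0,"dy":0,"dz":2.68,"wx":-0.1,"wy":0,"wz":0,"hand":15}]}}

```text
clock: 21.15
eef_pos: [0.4476, -0.2271, 0.0249]
tool_rot: [0.873, 0.489, -0.0, -0.0]
ft_force: [-0.3, -0.5, -0.1]
grip_width: 0.0222
grasp_force: 58.8
```

```bash
python3 - <<'E'
from h import *
state()
E
```

```text
t 21.1 pos [ 0.4476 -0.2271  0.0249] th 1.021 w 0.0222 F [-0.3 -0.5 -0.1] g 59
 pump-local [0.0181, -0.2129] rack-local [0.0895, -0.4658]
```

Request:
{"fn": "drive_tool", "kwargs": {"rows": [{"dx":0,"dy":0,"dz":0,"wx":0,"wy":0,"wz":0,"hand":36},{"dx":0,"dy":0,"dz":0,"wx":0,"wy":0,"wz":0,"hand":36},{"dx":0,"dy":0,"dz":0,"wx":0,"wy":0,"wz":0,"hand":36},{"dx":0,"dy":0,"dz":-0.4,"wx":0,"wy":0,"wz":0,"hand":36},{"dx":0,"dy":0,"dz":-1.0,"wx":0,"wy":0,"wz":0,"hand":36},{"dx":0,"dy":0,"dz":-1.8,"wx":0,"wy":0,"wz":0,"hand":36},{"dx":0,"dy":0,"dz":-2.6,"wx":0,"wy":0,"wz":0,"hand":36},{"dx":0,"dy":0,"dz":-3.3,"wx":0,"wy":0,"wz":0,"hand":36},{"dx":0,"dy":0,"dz":-3.3,"wx":0,"wy":0,"wz":0,"hand":36}]}}

```text
clock: 22.05
eef_pos: [0.4504, -0.2292, 0.1954]
tool_rot: [0.873, 0.488, 0.003, 0.004]
ft_force: [-0.5, 0.7, 0.6]
grip_width: 0.0361
grasp_force: 0.0
```

```bash
python3 - <<'E'
from h import *
state()
c,s=np.cos(RACK[2]),np.sin(RACK[2])
D={"2":[((221,220.5),(255,286.2)),((224.5,212),(247,281))],"1":[((236.2,227),(270.5,274.2)),((240,218),(263.7,269.2))],"0":[((250.5,234.5),(287,263.7)),((255,225),(279.2,259.2))]}
O={}
for b,v in D.items():
    w=[]
    for (t,q),off in zip(v,(.055,.029)):
        for n,u in(("top",t),("side",q)): w.append(ray(n,np.array(u),.041)+off*np.array([c,s]))
    w=np.array(w); d=w-RACK[:2]; print(b,(np.c_[d@[c,s],d@[-s,c]]*1e3).round(1).tolist(),w.mean(0).round(4)); O[b]=w.mean(0)
p,r=now()
th=2.6662
plan([((*O["0"],.20),th)])
E
```

```text
t 22.1 pos [ 0.4504 -0.2292  0.1954] th 1.020 w 0.0361 F [-0.5  0.7  0.6] g 0
 pump-local [0.0216, -0.2131] rack-local [0.0929, -0.4664]
2 [[-61.6, 49.3], [-67.9, 50.9], [-59.7, 51.6], [-69.5, 52.7]] [0.5471 0.3031]
1 [[-59.4, -1.2], [-62.7, -0.0], [-55.9, 0.7], [-66.0, -0.4]] [0.5269 0.2557]
0 [[-61.2, -50.4], [-62.6, -51.7], [-55.5, -49.8], [-65.0, -49.8]] [0.5038 0.2111]
dxyz [ 8.06 -3.7  -0.12] w [  0.1    0.09 -18.87]
```

```bash
python3 - <<'E'
from h import *
for b,l in(("0",(-.0655,-.05)),("1",(-.066,0)),("2",(-.068,.0505))): print(b,rw(*l,.2).round(4))
plan([(rw(-.0655,-.05,.20),2.6662)])
E
```

```text
0 [0.5001 0.2135 0.2   ]
1 [0.5225 0.2582 0.2   ]
2 [0.5439 0.304  0.2   ]
dxyz [ 8.06 -3.79 -0.12] w [  0.1    0.09 -18.87]
```

Request:
{"fn": "drive_tool", "kwargs": {"rows": [{"dx":8.06,"dy":-3.79,"dz":-0.12,"wx":0.1,"wy":0.1,"wz":-18.87,"hand":36},{"dx":8.06,"dy":-3.79,"dz":-0.12,"wx":0.1,"wy":0.1,"wz":-18.87,"hand":36},{"dx":8.06,"dy":-3.79,"dz":-0.12,"wx":0.1,"wy":0.1,"wz":-18.87,"hand":36},{"dx":8.06,"dy":-3.79,"dz":-0.12,"wx":0.1,"wy":0.1,"wz":-18.87,"hand":36},{"dx":8.06,"dy":-3.79,"dz":-0.12,"wx":0.1,"wy":0.1,"wz":-18.87,"hand":36},{"dx":8.06,"dy":-3.79,"dz":-0.12,"wx":0.1,"wy":0.1,"wz":-18.87,"hand":36},{"dx":8.06,"dy":-3.79,"dz":-0.12,"wx":0.1,"wy":0.1,"wz":-18.87,"hand":36},{"dx":8.06,"dy":-3.79,"dz":-0.12,"wx":0.1,"wy":0.1,"wz":-18.87,"hand":36},{"dx":8.06,"dy":-3.79,"dz":-0.12,"wx":0.1,"wy":0.1,"wz":-18.87,"hand":36},{"dx":8.06,"dy":-3.79,"dz":-0.12,"wx":0.1,"wy":0.1,"wz":-18.87,"hand":36},{"dx":8.06,"dy":-3.79,"dz":-0.12,"wx":0.1,"wy":0.1,"wz":-18.87,"hand":36},{"dx":8.06,"dy":-3.79,"dz":-0.12,"wx":0.1,"wy":0.1,"wz":-18.87,"hand":36},{"dx":8.06,"dy":-3.79,"dz":-0.12,"wx":0.1,"wy":0.1,"wz":-18.87,"hand":36},{"dx":8.06,"dy":-3.79,"dz":-0.12,"wx":0.1,"wy":0.1,"wz":-18.87,"hand":36},{"dx":8.06,"dy":-3.79,"dz":-0.12,"wx":0.1,"wy":0.1,"wz":-18.87,"hand":36},{"dx":8.06,"dy":-3.79,"dz":-0.12,"wx":0.1,"wy":0.1,"wz":-18.87,"hand":36},{"dx":8.06,"dy":-3.79,"dz":-0.12,"wx":0.1,"wy":0.1,"wz":-18.87,"hand":36},{"dx":8.06,"dy":-3.79,"dz":-0.12,"wx":0.1,"wy":0.1,"wz":-18.87,"hand":36}]}}

```text
clock: 23.85
eef_pos: [0.4967, 0.2149, 0.1957]
tool_rot: [0.235, 0.972, 0.002, -0.006]
ft_force: [-0.1, -0.1, 0.9]
grip_width: 0.036
grasp_force: 0.0
```

```bash
python3 - <<'E'
from h import *
import cv2
state()
plan([(rw(-.0655,-.05,.037),2.6662)])
cv2.imwrite("pics/q6.png",np.hstack([cv2.resize(bot.camera("side")[200:310,200:310,::-1],(480,480),interpolation=2),cv2.resize(bot.camera("top")[190:300,340:450,::-1],(300,300),interpolation=2)] if 0 else [cv2.resize(bot.camera("side")[200:310,200:310,::-1],(400,400),interpolation=2),cv2.resize(bot.camera("top")[180:280,380:480,::-1],(400,400),interpolation=2)]))
E
```

```text
t 23.9 pos [0.4967 0.2149 0.1957] th 2.666 w 0.0360 F [-0.1 -0.1  0.9] g 0
 pump-local [-0.1871, 0.1818] rack-local [-0.0691, -0.0503]
dxyz [-0.11  0.    3.17] w [ 0.01 -0.14 -0.  ]
```

View pics/q6.png

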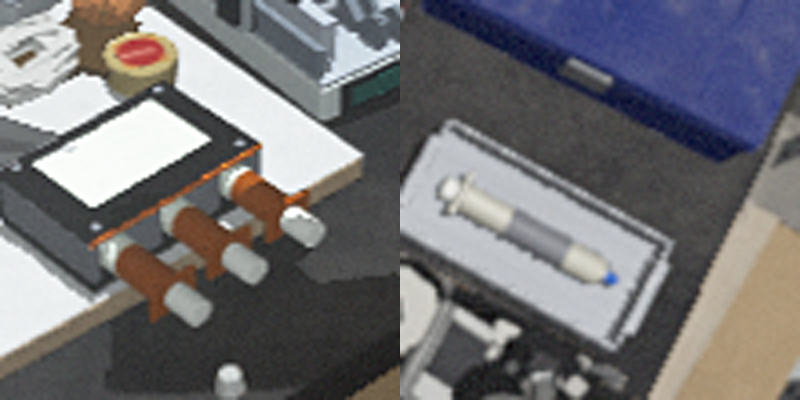

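Request:
{"fn": "drive_tool", "kwargs": {"rows": [{"dx":-0.05,"dy":0,"dz":0.7,"wx":0,"wy":-0.14,"wz":0,"hand":36},{"dx":-0.05,"dy":0,"dz":1.4,"wx":0,"wy":-0.14,"wz":0,"hand":36},{"dx":-0.05,"dy":0,"dz":2.0,"wx":0,"wy":-0.14,"wz":0,"hand":36},{"dx":-0.05,"dy":0,"dz":2.5,"wx":0,"wy":-0.14,"wz":0,"hand":36},{"dx":-0.05,"dy":0,"dz":2.5,"wx":0,"wy":-0.14,"wz":0,"hand":36},{"dx":-0.05,"dy":0,"dz":2.5,"wx":0,"wy":-0.14,"wz":0,"hand":36}]}}

```text
clock: 24.55
eef_pos: [0.4975, 0.2147, 0.0708]
tool_rot: [0.235, 0.972, 0.0, -0.0]
ft_force: [-0.6, 0.3, 1.3]
grip_width: 0.036
grasp_force: 0.0
```

```bash
python3 - <<'E'
from h import *
state()
plan([(rw(-.0655,-.05,.037),2.6662)])
print("cone",ray("top",np.array((216,231.)),.01),"bay2 drawn piston end",rw(-.068-.092-.055,.0505,0), "bay2 axis local of cone:")
d=ray("top",np.array((216,231.)),.01)-RACK[:2];c,s=np.cos(RACK[2]),np.sin(RACK[2]);print(d@[c,s],d@[-s,c])
E
```

```text
t 24.6 pos [0.4975 0.2147 0.0708] th 2.667 w 0.0360 F [-0.6  0.3  1.3] g 0
 pump-local [-0.1863, 0.182] rack-local [-0.0683, -0.0501]
dxyz [-0.06  0.    0.68] w [-0.   -0.01  0.01]
cone [0.47290372 0.34507672] bay2 drawn piston end [0.41315496 0.37130428 0.        ] bay2 axis local of cone:
-0.14987259878548814 0.05452748247308678
```

Request:
{"fn": "drive_tool", "kwargs": {"rows": [{"dx":-0.04,"dy":0,"dz":0.3,"wx":0,"wy":0,"wz":0,"hand":36},{"dx":-0.04,"dy":0,"dz":0.5,"wx":0,"wy":0,"wz":0,"hand":36},{"dx":-0.04,"dy":0,"dz":0.66,"wx":0,"wy":0,"wz":0,"hand":36},{"dx":-0.04,"dy":0,"dz":0.66,"wx":0,"wy":0,"wz":0,"hand":36},{"dx":-0.04,"dy":0,"dz":0.66,"wx":0,"wy":0,"wz":0,"hand":15},{"dx":-0.04,"dy":0,"dz":0.66,"wx":0,"wy":0,"wz":0,"hand":15},{"dx":-0.04,"dy":0,"dz":0.66,"wx":0,"wy":0,"wz":0,"hand":15},{"dx":-0.04,"dy":0,"dz":0.66,"wx":0,"wy":0,"wz":0,"hand":15},{"dx":-0.04,"dy":0,"dz":0.66,"wx":0,"wy":0,"wz":0,"hand":15}]}}

```text
clock: 25.45
eef_pos: [0.4996, 0.214, 0.0381]
tool_rot: [0.235, 0.972, 0.001, 0.0]
ft_force: [-1.3, 0.6, 1.3]
grip_width: 0.0222
grasp_force: 58.7
```

```bash
python3 - <<'E'
from h import *
state()
E
```

```text
t 25.4 pos [0.4996 0.214  0.0381] th 2.667 w 0.0222 F [-1.3  0.6  1.3] g 59
 pump-local [-0.1842, 0.1826] rack-local [-0.0662, -0.0498]
```

Request:
{"fn": "drive_tool", "kwargs": {"rows": [{"dx":0.1,"dy":0,"dz":-0.01,"wx":0,"wy":0,"wz":0,"hand":15},{"dx":0.3,"dy":0,"dz":-0.02,"wx":0,"wy":0,"wz":0,"hand":15},{"dx":0.5,"dy":0,"dz":-0.02,"wx":0,"wy":0,"wz":0,"hand":15},{"dx":0.7,"dy":0,"dz":-0.02,"wx":0,"wy":0,"wz":0,"hand":15},{"dx":0.9,"dy":0,"dz":-0.02,"wx":0,"wy":0,"wz":0,"hand":15},{"dx":1.1,"dy":0,"dz":-0.02,"wx":0,"wy":0,"wz":0,"hand":15},{"dx":1.3,"dy":0,"dz":-0.02,"wx":0,"wy":0,"wz":0,"hand":15},{"dx":1.5,"dy":0,"dz":-0.02,"wx":0,"wy":0,"wz":0,"hand":15},{"dx":1.7,"dy":0,"dz":-0.02,"wx":0,"wy":0,"wz":0,"hand":15},{"dx":1.9,"dy":0,"dz":-0.02,"wx":0,"wy":0,"wz":0,"hand":15},{"dx":2.0,"dy":0,"dz":-0.02,"wx":0,"wy":0,"wz":0,"hand":15},{"dx":2.0,"dy":0,"dz":-0.02,"wx":0,"wy":0,"wz":0,"hand":15},{"dx":2.0,"dy":0,"dz":-0.5,"wx":0,"wy":0,"wz":0,"hand":15},{"dx":2.0,"dy":0,"dz":-1.2,"wx":0,"wy":0,"wz":0,"hand":15},{"dx":2.0,"dy":0,"dz":-2.0,"wx":0,"wy":0,"wz":0,"hand":15},{"dx":2.0,"dy":0,"dz":-2.6,"wx":0,"wy":0,"wz":0,"hand":15},{"dx":2.0,"dy":0,"dz":-2.6,"wx":0,"wy":0,"wz":0,"hand":15},{"dx":2.0,"dy":0,"dz":-2.6,"wx":0,"wy":0,"wz":0,"hand":15}]}}

```text
clock: 27.25
eef_pos: [0.4111, 0.2596, 0.1683]
tool_rot: [0.236, 0.972, 0.001, 0.001]
ft_force: [-0.5, -0.7, -0.5]
grip_width: 0.022
grasp_force: 58.8
```

```bash
python3 - <<'E'
from h import *
import cv2
state()
im=bot.camera("side"); cv2.imwrite("pics/side7.png",im[:,:,::-1])
for n in("side","top"):
  print(n,[(np.round(d["extent"],1).tolist(),round(d["score"],2)) for d in bot.look_for(n,"barrel_a")] if n=="side" else "")
s=pw(.022,-.025,.066)
e=plan([((s[0],s[1],.16),.9806)])
E
```

```text
t 27.2 pos [0.4111 0.2596 0.1683] th 2.666 w 0.0220 F [-0.5 -0.7 -0.5] g 59
 pump-local [-0.283, 0.1712] rack-local [-0.1657, -0.0498]
side [([242.8, 277.8, 28.3, 25.3], 0.91), ([296.8, 224.2, 55.9, 37.7], 0.69), ([274.4, 190.2, 113.2, 85.7], 0.61), ([257.3, 265.4, 32.6, 22.3], 0.6)]
top 
dxyz [-5.63 -4.57  0.13] w [-0.03  0.   19.32]
```

Request:
{"fn": "drive_tool", "kwargs": {"rows": [{"dx":-0.5,"dy":-0.4,"dz":0,"wx":0,"wy":0,"wz":1.5,"hand":15},{"dx":-1.0,"dy":-0.8,"dz":0,"wx":0,"wy":0,"wz":3.0,"hand":15},{"dx":-1.5,"dy":-1.2,"dz":0,"wx":0,"wy":0,"wz":4.5,"hand":15},{"dx":-2.0,"dy":-1.6,"dz":0,"wx":0,"wy":0,"wz":6,"hand":15},{"dx":-2.5,"dy":-2.0,"dz":0,"wx":0,"wy":0,"wz":7.5,"hand":15},{"dx":-3.0,"dy":-2.4,"dz":0,"wx":0,"wy":0,"wz":9,"hand":15},{"dx":-3.5,"dy":-2.8,"dz":0,"wx":0,"wy":0,"wz":10.5,"hand":15},{"dx":-4.0,"dy":-3.2,"dz":0,"wx":0,"wy":0,"wz":12,"hand":15},{"dx":-4.5,"dy":-3.6,"dz":0,"wx":0,"wy":0,"wz":13.5,"hand":15},{"dx":-5.0,"dy":-4.0,"dz":0,"wx":0,"wy":0,"wz":15,"hand":15},{"dx":-5.4,"dy":-4.4,"dz":0,"wx":0,"wy":0,"wz":16.5,"hand":15},{"dx":-5.63,"dy":-4.57,"dz":0.1,"wx":0,"wy":0,"wz":18,"hand":15},{"dx":-5.63,"dy":-4.57,"dz":0.13,"wx":0,"wy":0,"wz":19.32,"hand":15},{"dx":-5.63,"dy":-4.57,"dz":0.13,"wx":0,"wy":0,"wz":19.32,"hand":15},{"dx":-5.63,"dy":-4.57,"dz":0.13,"wx":0,"wy":0,"wz":19.32,"hand":15},{"dx":-5.63,"dy":-4.57,"dz":0.13,"wx":0,"wy":0,"wz":19.32,"hand":15},{"dx":-5.63,"dy":-4.57,"dz":0.13,"wx":0,"wy":0,"wz":19.32,"hand":15}]}}

```text
clock: 29.05
eef_pos: [0.5561, -0.072, 0.1609]
tool_rot: [0.882, 0.472, 0.0, -0.0]
ft_force: [-0.4, -0.4, -1.0]
grip_width: 0.0221
grasp_force: 58.8
```

```bash
python3 - <<'E'
from h import *
state()
s=pw(.022,-.025,.066)
e=plan([((s[0],s[1],.095),.9806)])
E
```

```text
t 29.1 pos [ 0.5561 -0.072   0.1609] th 0.982 w 0.0221 F [-0.4 -0.4 -1. ] g 59
 pump-local [0.022, -0.0236] rack-local [0.115, -0.2782]
dxyz [-0.03  0.    1.32] w [-0.01 -0.    0.02]
```

Request:
{"fn": "drive_tool", "kwargs": {"rows": [{"dx":-0.03,"dy":0,"dz":0.5,"wx":0,"wy":0,"wz":0,"hand":15},{"dx":-0.03,"dy":0,"dz":1.0,"wx":0,"wy":0,"wz":0,"hand":15},{"dx":-0.03,"dy":0,"dz":1.32,"wx":0,"wy":0,"wz":0,"hand":15},{"dx":-0.03,"dy":0,"dz":1.32,"wx":0,"wy":0,"wz":0,"hand":15},{"dx":-0.03,"dy":0,"dz":1.32,"wx":0,"wy":0,"wz":0,"hand":15}]}}

```text
clock: 29.55
eef_pos: [0.5555, -0.0734, 0.0953]
tool_rot: [0.882, 0.471, 0.0, -0.0]
ft_force: [0.5, -0.0, -0.9]
grip_width: 0.0223
grasp_force: 58.8
```

```bash
python3 - <<'E'
from h import *
import cv2
state()
a=bot.camera("side")[140:240,235:335,::-1]; a=cv2.resize(a,(600,600),interpolation=2)
for l,q in(("f",[(0.022,-.025+.029,.098)]),("e",[(.022,-.025+.055,.098)]),("n",[(.022,-.13,.098)])):
    print(l,[proj("side",pw(*v))[0].round(1) for v in q],[(proj("side",pw(*v))[0]-[235,140])*6 for v in q])
print(proj("top",pw(.022,-.13,.098)),proj("top",pw(.022,.03,.098)))
cv2.imwrite("pics/q8.png",a)
E
```

```text
t 29.6 pos [ 0.5555 -0.0734  0.0953] th 0.981 w 0.0223 F [ 0.5 -0.  -0.9] g 59
 pump-local [0.0223, -0.0251] rack-local [0.1151, -0.2798]
f [array([278.5, 171.9])] [array([261.02724605, 191.41702898])]
e [array([270.7, 175. ])] [array([214.24330355, 209.72845278])]
n [array([316.6, 157. ])] [array([489.40085832, 102.225153  ])]
[[384.85653561 213.58395381]] [[337.74838773 185.11236067]]
```

View pics/q8.png

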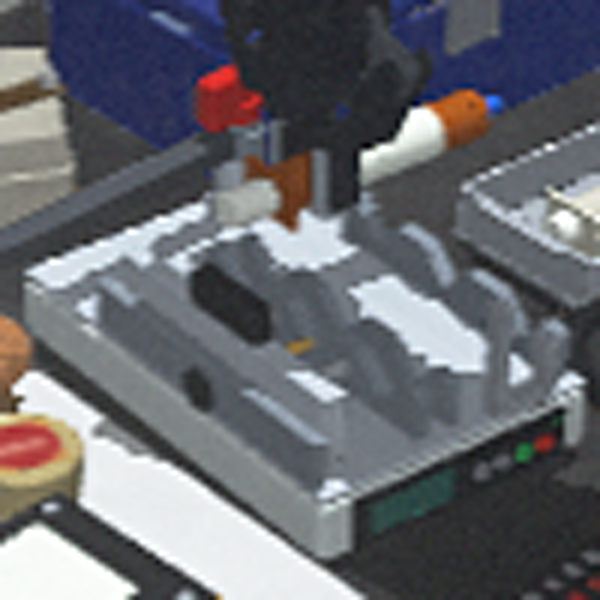

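Request:
{"fn": "drive_tool", "kwargs": {"rows": [{"dx":0.09,"dy":0,"dz":0.1,"wx":0,"wy":0,"wz":0,"hand":15},{"dx":0.09,"dy":0,"dz":0.25,"wx":0,"wy":0,"wz":0,"hand":15},{"dx":0.09,"dy":0,"dz":0.35,"wx":0,"wy":0,"wz":0,"hand":15},{"dx":0.09,"dy":0,"dz":0.42,"wx":0,"wy":0,"wz":0,"hand":15},{"dx":0.09,"dy":0,"dz":0.48,"wx":0,"wy":0,"wz":0,"hand":15},{"dx":0.09,"dy":0,"dz":0.52,"wx":0,"wy":0,"wz":0,"hand":15},{"dx":0.09,"dy":0,"dz":0.52,"wx":0,"wy":0,"wz":0,"hand":15}]}}

```text
clock: 30.3
eef_pos: [0.5577, -0.07, 0.0687]
tool_rot: [0.882, 0.471, -0.0, -0.0]
ft_force: [-0.2, -0.6, -0.3]
grip_width: 0.0218
grasp_force: 58.8
```

```bash
python3 - <<'E'
from h import *
state()
E
```

```text
t 30.3 pos [ 0.5577 -0.07    0.0687] th 0.981 w 0.0218 F [-0.2 -0.6 -0.3] g 59
 pump-local [0.0222, -0.021] rack-local [0.1155, -0.2757]
```

Request:
{"fn": "drive_tool", "kwargs": {"rows": [{"dx":0,"dy":0,"dz":0.04,"wx":0,"wy":0,"wz":0,"hand":15},{"dx":0,"dy":0,"dz":0.08,"wx":0,"wy":0,"wz":0,"hand":15},{"dx":0,"dy":0,"dz":0.11,"wx":0,"wy":0,"wz":0,"hand":15},{"dx":0,"dy":0,"dz":0.11,"wx":0,"wy":0,"wz":0,"hand":15}]}}

```text
clock: 30.7
eef_pos: [0.558, -0.0699, 0.0644]
tool_rot: [0.882, 0.471, 0.0, -0.0]
ft_force: [-1.6, 0.5, 3.7]
grip_width: 0.0219
grasp_force: 59.6
```

```bash
python3 - <<'E'
from h import *
state()
E
```

```text
t 30.7 pos [ 0.558  -0.0699  0.0644] th 0.981 w 0.0219 F [-1.6  0.5  3.7] g 60
 pump-local [0.0224, -0.0208] rack-local [0.1158, -0.2755]
```

Request:
{"fn": "drive_tool", "kwargs": {"rows": [{"dx":0,"dy":0,"dz":0,"wx":0,"wy":0,"wz":0,"hand":36},{"dx":0,"dy":0,"dz":0,"wx":0,"wy":0,"wz":0,"hand":36},{"dx":0,"dy":0,"dz":0,"wx":0,"wy":0,"wz":0,"hand":36},{"dx":0,"dy":0,"dz":-0.3,"wx":0,"wy":0,"wz":0,"hand":36},{"dx":0,"dy":0,"dz":-0.9,"wx":0,"wy":0,"wz":0,"hand":36},{"dx":0,"dy":0,"dz":-1.7,"wx":0,"wy":0,"wz":0,"hand":36},{"dx":0,"dy":0,"dz":-2.6,"wx":0,"wy":0,"wz":0,"hand":36},{"dx":0,"dy":0,"dz":-2.6,"wx":0,"wy":0,"wz":0,"hand":36}]}}

```text
clock: 31.5
eef_pos: [0.562, -0.0705, 0.2005]
tool_rot: [0.882, 0.471, 0.006, 0.004]
ft_force: [0.5, -0.1, -0.4]
grip_width: 0.0359
grasp_force: 0.0
```

```bash
python3 - <<'E'
from h import *
import cv2
state()
a=bot.camera("side")[140:240,235:335,::-1]; a=cv2.resize(a,(600,600),interpolation=2)
for l,v in(("f",(0.022,-.025+.029,.066)),("e",(.022,-.025+.055,.066)),("n",(.022,-.13,.066))):
    print(l,(proj("side",pw(*v))[0]-[235,140])*6)
cv2.imwrite("pics/q9.png",a)
plan([(rw(-.0625,0,.18),2.6662)])
E
```

```text
t 31.5 pos [ 0.562  -0.0705  0.2005] th 0.981 w 0.0359 F [ 0.5 -0.1 -0.4] g 0
 pump-local [0.026, -0.0191] rack-local [0.1196, -0.2742]
f [260.68800079 252.0501656 ]
e [214.47795977 270.67301541]
n [486.44457921 161.20774458]
dxyz [ 5.04 -4.22  0.34] w [  0.1    0.03 -19.31]
```

View pics/q9.png

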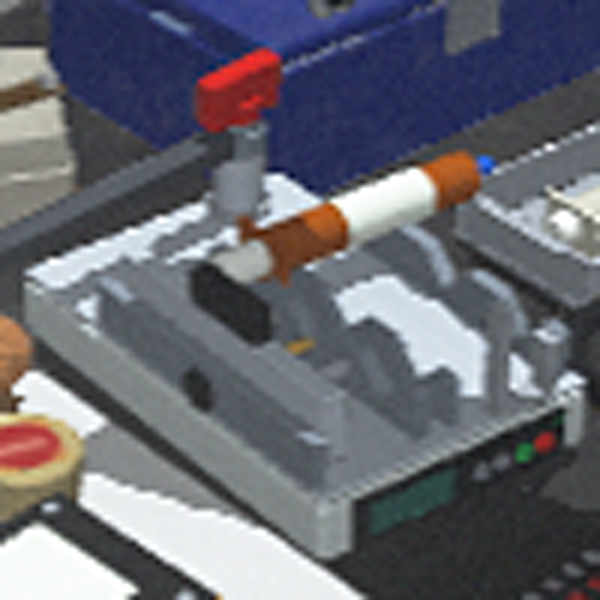

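Request:
{"fn": "drive_tool", "kwargs": {"rows": [{"dx":5.04,"dy":-4.22,"dz":0.1,"wx":0.1,"wy":0,"wz":-19.31,"hand":36},{"dx":5.04,"dy":-4.22,"dz":0.1,"wx":0.1,"wy":0,"wz":-19.31,"hand":36},{"dx":5.04,"dy":-4.22,"dz":0.1,"wx":0.1,"wy":0,"wz":-19.31,"hand":36},{"dx":5.04,"dy":-4.22,"dz":0.1,"wx":0.1,"wy":0,"wz":-19.31,"hand":36},{"dx":5.04,"dy":-4.22,"dz":0.1,"wx":0.1,"wy":0,"wz":-19.31,"hand":36},{"dx":5.04,"dy":-4.22,"dz":0.1,"wx":0.1,"wy":0,"wz":-19.31,"hand":36},{"dx":5.04,"dy":-4.22,"dz":0.1,"wx":0.1,"wy":0,"wz":-19.31,"hand":36},{"dx":5.04,"dy":-4.22,"dz":0.1,"wx":0.1,"wy":0,"wz":-19.31,"hand":36},{"dx":5.04,"dy":-4.22,"dz":0.1,"wx":0.1,"wy":0,"wz":-19.31,"hand":36},{"dx":5.04,"dy":-4.22,"dz":0.1,"wx":0.1,"wy":0,"wz":-19.31,"hand":36},{"dx":5.04,"dy":-4.22,"dz":0.1,"wx":0.1,"wy":0,"wz":-19.31,"hand":36},{"dx":5.04,"dy":-4.22,"dz":0.34,"wx":0.1,"wy":0,"wz":-19.31,"hand":36},{"dx":5.04,"dy":-4.22,"dz":0.34,"wx":0.1,"wy":0,"wz":-19.31,"hand":36},{"dx":5.04,"dy":-4.22,"dz":0.34,"wx":0.1,"wy":0,"wz":-19.31,"hand":36},{"dx":5.04,"dy":-4.22,"dz":0.34,"wx":0.1,"wy":0,"wz":-19.31,"hand":36},{"dx":5.04,"dy":-4.22,"dz":0.34,"wx":0.1,"wy":0,"wz":-19.31,"hand":36},{"dx":5.04,"dy":-4.22,"dz":0.34,"wx":0.1,"wy":0,"wz":-19.31,"hand":36},{"dx":5.04,"dy":-4.22,"dz":0.34,"wx":0.1,"wy":0,"wz":-19.31,"hand":36}]}}

```text
clock: 33.35
eef_pos: [0.523, 0.2568, 0.1769]
tool_rot: [0.236, 0.972, -0.001, -0.003]
ft_force: [-0.6, -0.1, 0.9]
grip_width: 0.0364
grasp_force: 0.0
```

```bash
python3 - <<'E'
from h import *
state()
plan([(rw(-.0625,0,.037),2.6662)])
E
```

```text
t 33.4 pos [0.523  0.2568 0.1769] th 2.666 w 0.0364 F [-0.6 -0.1  0.9] g 0
 pump-local [-0.1886, 0.2312] rack-local [-0.065, -0.001]
dxyz [-0.06  0.03  2.8 ] w [-0.05 -0.06 -0.01]
```

Request:
{"fn": "drive_tool", "kwargs": {"rows": [{"dx":-0.03,"dy":0.02,"dz":0.7,"wx":0,"wy":0,"wz":0,"hand":36},{"dx":-0.03,"dy":0.02,"dz":1.4,"wx":0,"wy":0,"wz":0,"hand":36},{"dx":-0.03,"dy":0.02,"dz":2.0,"wx":0,"wy":0,"wz":0,"hand":36},{"dx":-0.03,"dy":0.02,"dz":2.4,"wx":0,"wy":0,"wz":0,"hand":36},{"dx":-0.03,"dy":0.02,"dz":2.65,"wx":0,"wy":0,"wz":0,"hand":36},{"dx":-0.03,"dy":0.02,"dz":2.77,"wx":0,"wy":0,"wz":0,"hand":36},{"dx":-0.03,"dy":0.02,"dz":2.77,"wx":0,"wy":0,"wz":0,"hand":36},{"dx":-0.03,"dy":0.02,"dz":2.77,"wx":0,"wy":0,"wz":0,"hand":15},{"dx":-0.03,"dy":0.02,"dz":2.77,"wx":0,"wy":0,"wz":0,"hand":15},{"dx":-0.03,"dy":0.02,"dz":2.77,"wx":0,"wy":0,"wz":0,"hand":15},{"dx":-0.03,"dy":0.02,"dz":2.77,"wx":0,"wy":0,"wz":0,"hand":15},{"dx":-0.03,"dy":0.02,"dz":2.77,"wx":0,"wy":0,"wz":0,"hand":15}]}}

```text
clock: 34.55
eef_pos: [0.5244, 0.2573, 0.0392]
tool_rot: [0.236, 0.972, -0.001, -0.003]
ft_force: [0.1, -0.9, 3.6]
grip_width: 0.0222
grasp_force: 58.9
```

```bash
python3 - <<'E'
from h import *
state()
E
```

```text
t 34.5 pos [0.5244 0.2573 0.0392] th 2.666 w 0.0222 F [ 0.1 -0.9  3.6] g 59
 pump-local [-0.1876, 0.2324] rack-local [-0.0639, 0.0001]
```

Request:
{"fn": "drive_tool", "kwargs": {"rows": [{"dx":0.1,"dy":0,"dz":-0.01,"wx":0,"wy":0,"wz":0,"hand":15},{"dx":0.3,"dy":0,"dz":-0.02,"wx":0,"wy":0,"wz":0,"hand":15},{"dx":0.5,"dy":0,"dz":-0.02,"wx":0,"wy":0,"wz":0,"hand":15},{"dx":0.7,"dy":0,"dz":-0.02,"wx":0,"wy":0,"wz":0,"hand":15},{"dx":0.9,"dy":0,"dz":-0.02,"wx":0,"wy":0,"wz":0,"hand":15},{"dx":1.1,"dy":0,"dz":-0.02,"wx":0,"wy":0,"wz":0,"hand":15},{"dx":1.3,"dy":0,"dz":-0.02,"wx":0,"wy":0,"wz":0,"hand":15},{"dx":1.5,"dy":0,"dz":-0.02,"wx":0,"wy":0,"wz":0,"hand":15},{"dx":1.7,"dy":0,"dz":-0.02,"wx":0,"wy":0,"wz":0,"hand":15},{"dx":1.9,"dy":0,"dz":-0.02,"wx":0,"wy":0,"wz":0,"hand":15},{"dx":2.0,"dy":0,"dz":-0.02,"wx":0,"wy":0,"wz":0,"hand":15},{"dx":2.0,"dy":0,"dz":-0.02,"wx":0,"wy":0,"wz":0,"hand":15},{"dx":2.0,"dy":0,"dz":-0.5,"wx":0,"wy":0,"wz":0,"hand":15},{"dx":2.0,"dy":0,"dz":-1.2,"wx":0,"wy":0,"wz":0,"hand":15},{"dx":2.0,"dy":0,"dz":-2.0,"wx":0,"wy":0,"wz":0,"hand":15},{"dx":2.0,"dy":0,"dz":-2.6,"wx":0,"wy":0,"wz":0,"hand":15},{"dx":2.0,"dy":0,"dz":-2.6,"wx":0,"wy":0,"wz":0,"hand":15},{"dx":2.0,"dy":0,"dz":-2.6,"wx":0,"wy":0,"wz":0,"hand":15}]}}

```text
clock: 36.35
eef_pos: [0.4364, 0.3029, 0.1694]
tool_rot: [0.236, 0.972, -0.001, -0.003]
ft_force: [-0.1, -0.7, -0.7]
grip_width: 0.022
grasp_force: 58.7
```

```bash
python3 - <<'E'
from h import *
state()
s=pw(-.028,-.0235,.066)
plan([((s[0],s[1],.16),.9806)])
E
```

```text
t 36.4 pos [0.4364 0.3029 0.1694] th 2.665 w 0.0220 F [-0.1 -0.7 -0.7] g 59
 pump-local [-0.2862, 0.2213] rack-local [-0.163, 0.0003]
dxyz [-4.57 -5.45  0.18] w [-0.07 -0.02 19.3 ]
```

Request:
{"fn": "drive_tool", "kwargs": {"rows": [{"dx":-0.4,"dy":-0.5,"dz":0,"wx":0,"wy":0,"wz":1.5,"hand":15},{"dx":-0.8,"dy":-1.0,"dz":0,"wx":0,"wy":0,"wz":3.0,"hand":15},{"dx":-1.2,"dy":-1.4,"dz":0,"wx":0,"wy":0,"wz":4.5,"hand":15},{"dx":-1.6,"dy":-1.9,"dz":0,"wx":0,"wy":0,"wz":6,"hand":15},{"dx":-2.0,"dy":-2.4,"dz":0,"wx":0,"wy":0,"wz":7.5,"hand":15},{"dx":-2.4,"dy":-2.9,"dz":0,"wx":0,"wy":0,"wz":9,"hand":15},{"dx":-2.8,"dy":-3.4,"dz":0,"wx":0,"wy":0,"wz":10.5,"hand":15},{"dx":-3.2,"dy":-3.8,"dz":0,"wx":0,"wy":0,"wz":12,"hand":15},{"dx":-3.6,"dy":-4.3,"dz":0,"wx":0,"wy":0,"wz":13.5,"hand":15},{"dx":-4.0,"dy":-4.8,"dz":0,"wx":0,"wy":0,"wz":15,"hand":15},{"dx":-4.4,"dy":-5.2,"dz":0,"wx":0,"wy":0,"wz":16.5,"hand":15},{"dx":-4.57,"dy":-5.45,"dz":0.1,"wx":0,"wy":0,"wz":18,"hand":15},{"dx":-4.57,"dy":-5.45,"dz":0.18,"wx":-0.07,"wy":0,"wz":19.3,"hand":15},{"dx":-4.57,"dy":-5.45,"dz":0.18,"wx":-0.07,"wy":0,"wz":19.3,"hand":15},{"dx":-4.57,"dy":-5.45,"dz":0.18,"wx":-0.07,"wy":0,"wz":19.3,"hand":15},{"dx":-4.57,"dy":-5.45,"dz":0.18,"wx":-0.07,"wy":0,"wz":19.3,"hand":15},{"dx":-4.57,"dy":-5.45,"dz":0.18,"wx":-0.07,"wy":0,"wz":19.3,"hand":15}]}}

```text
clock: 38.05
eef_pos: [0.5139, -0.0437, 0.1596]
tool_rot: [0.882, 0.472, -0.001, -0.001]
ft_force: [0.4, 0.4, -0.2]
grip_width: 0.0223
grasp_force: 58.8
```

```bash
python3 - <<'E'
from h import *
state()
s=pw(-.028,-.0235,.066)
plan([((s[0],s[1],.095),.9806)])
E
```

```text
t 38.0 pos [ 0.5139 -0.0437  0.1596] th 0.983 w 0.0223 F [ 0.4  0.4 -0.2] g 59
 pump-local [-0.0289, -0.0235] rack-local [0.0645, -0.2724]
dxyz [0.   0.02 1.29] w [-0.02  0.02  0.03]
```

Request:
{"fn": "drive_tool", "kwargs": {"rows": [{"dx":0,"dy":0.01,"dz":0.5,"wx":0,"wy":0,"wz":0,"hand":15},{"dx":0,"dy":0.01,"dz":1.0,"wx":0,"wy":0,"wz":0,"hand":15},{"dx":0,"dy":0.01,"dz":1.29,"wx":0,"wy":0,"wz":0,"hand":15},{"dx":0,"dy":0.01,"dz":1.29,"wx":0,"wy":0,"wz":0,"hand":15},{"dx":0,"dy":0.01,"dz":1.29,"wx":0,"wy":0,"wz":0,"hand":15}]}}

```text
clock: 38.55
eef_pos: [0.5144, -0.0441, 0.0955]
tool_rot: [0.882, 0.472, -0.001, -0.0]
ft_force: [0.3, 0.6, -0.4]
grip_width: 0.0222
grasp_force: 58.8
```

```bash
cat >> h.py <<'E'
def nose(n,c,r=7):
    "centroid of bright blue near pixel c"
    im=bot.camera(n).astype(int); B=im[:,:,2]-np.maximum(im[:,:,0],im[:,:,1]); W=np.clip(B-45,0,None)
    yy,xx=np.mgrid[:420,:560]; W=W*(np.hypot(xx-c[0],yy-c[1])<r)
    return np.array([(W*xx).sum(),(W*yy).sum()])/max(W.sum(),1),W.sum()
E
python3 - <<'E'
from h import *
state()
o=now()[0]
c,s=np.cos(PUMP[2]),np.sin(PUMP[2]); d=o[:2]-PUMP[:2]; l=(d[0]*c+d[1]*s,-d[0]*s+d[1]*c)
for n in("side","top"):
    e=proj(n,pw(l[0],l[1]-.098,o[2]+.002))[0]; g=proj(n,pw(l[0],l[1]-.108,o[2]+.002))[0]
    m,w=nose(n,e); print(n,"held exp",e,"got",m,w,"mm toward nose",((m-e)@(g-e))/((g-e)@(g-e))*10)
    e=proj(n,pw(.022,-.025-.098,.066))[0];g=proj(n,pw(.022,-.025-.108,.066))[0]; m,w=nose(n,e); print(n,"seat2 exp",e,"got",m,w,"mm",((m-e)@(g-e))/((g-e)@(g-e))*10)
E
```

```text
t 38.5 pos [ 0.5144 -0.0441  0.0955] th 0.982 w 0.0222 F [ 0.3  0.6 -0.4] g 59
 pump-local [-0.0282, -0.0237] rack-local [0.0651, -0.2726]
side held exp [326.19441613 165.42855008] got [327.54402516 164.47798742] 318 mm toward nose 5.448026194057906
side seat2 exp [314.19148279 167.62458922] got [0. 0.] 0 mm -790.9277310972748
top held exp [373.55349909 226.59500634] got [0. 0.] 0 mm toward nose -1250.3630263439545
top seat2 exp [381.08228923 214.16302483] got [0. 0.] 0 mm -1281.2981578488395
```

Request:
{"fn": "drive_tool", "kwargs": {"rows": [{"dx":0.08,"dy":0,"dz":0.1,"wx":0,"wy":0,"wz":0,"hand":15},{"dx":0.08,"dy":0,"dz":0.25,"wx":0,"wy":0,"wz":0,"hand":15},{"dx":0.08,"dy":0,"dz":0.35,"wx":0,"wy":0,"wz":0,"hand":15},{"dx":0.08,"dy":0,"dz":0.42,"wx":0,"wy":0,"wz":0,"hand":15},{"dx":0.08,"dy":0,"dz":0.48,"wx":0,"wy":0,"wz":0,"hand":15},{"dx":0.08,"dy":0,"dz":0.54,"wx":0,"wy":0,"wz":0,"hand":15},{"dx":0.08,"dy":0,"dz":0.54,"wx":0,"wy":0,"wz":0,"hand":15}]}}

```text
clock: 39.45
eef_pos: [0.516, -0.0411, 0.0676]
tool_rot: [0.882, 0.471, -0.001, -0.001]
ft_force: [-0.3, -0.2, -1.3]
grip_width: 0.022
grasp_force: 58.8
```

Request:
{"fn": "drive_tool", "kwargs": {"rows": [{"dx":0,"dy":0,"dz":0.03,"wx":0,"wy":0,"wz":0,"hand":15},{"dx":0,"dy":0,"dz":0.06,"wx":0,"wy":0,"wz":0,"hand":15},{"dx":0,"dy":0,"dz":0.08,"wx":0,"wy":0,"wz":0,"hand":15},{"dx":0,"dy":0,"dz":0.08,"wx":0,"wy":0,"wz":0,"hand":15}]}}

```text
clock: 39.85
eef_pos: [0.5168, -0.0412, 0.0655]
tool_rot: [0.882, 0.471, -0.0, 0.0]
ft_force: [-2.0, -0.0, 8.2]
grip_width: 0.0221
grasp_force: 59.5
```

```bash
python3 - <<'E'
from h import *
state()
E
```

```text
t 39.9 pos [ 0.5168 -0.0412  0.0655] th 0.981 w 0.0221 F [-2.  -0.   8.2] g 60
 pump-local [-0.0278, -0.0199] rack-local [0.066, -0.2689]
```

Request:
{"fn": "drive_tool", "kwargs": {"rows": [{"dx":0,"dy":0,"dz":0,"wx":0,"wy":0,"wz":0,"hand":36},{"dx":0,"dy":0,"dz":0,"wx":0,"wy":0,"wz":0,"hand":36},{"dx":0,"dy":0,"dz":0,"wx":0,"wy":0,"wz":0,"hand":36},{"dx":0,"dy":0,"dz":-0.3,"wx":0,"wy":0,"wz":0,"hand":36},{"dx":0,"dy":0,"dz":-0.9,"wx":0,"wy":0,"wz":0,"hand":36},{"dx":0,"dy":0,"dz":-1.7,"wx":0,"wy":0,"wz":0,"hand":36},{"dx":0,"dy":0,"dz":-2.6,"wx":0,"wy":0,"wz":0,"hand":36},{"dx":0,"dy":0,"dz":-2.6,"wx":0,"wy":0,"wz":0,"hand":36}]}}

```text
clock: 40.65
eef_pos: [0.5207, -0.0414, 0.2006]
tool_rot: [0.882, 0.471, 0.004, 0.003]
ft_force: [0.7, -0.4, 0.6]
grip_width: 0.0362
grasp_force: 0.0
```

```bash
python3 - <<'E'
from h import *
state()
plan([(rw(-.064,.0505,.18),2.6662)])
E
```

```text
t 40.6 pos [ 0.5207 -0.0414  0.2006] th 0.982 w 0.0362 F [ 0.7 -0.4  0.6] g 0
 pump-local [-0.0246, -0.0178] rack-local [0.0695, -0.2672]
dxyz [ 6.01 -3.38  0.41] w [  0.13   0.05 -19.3 ]
```

Request:
{"fn": "drive_tool", "kwargs": {"rows": [{"dx":6.01,"dy":-3.38,"dz":0.1,"wx":0.1,"wy":0,"wz":-19.3,"hand":36},{"dx":6.01,"dy":-3.38,"dz":0.1,"wx":0.1,"wy":0,"wz":-19.3,"hand":36},{"dx":6.01,"dy":-3.38,"dz":0.1,"wx":0.1,"wy":0,"wz":-19.3,"hand":36},{"dx":6.01,"dy":-3.38,"dz":0.1,"wx":0.1,"wy":0,"wz":-19.3,"hand":36},{"dx":6.01,"dy":-3.38,"dz":0.1,"wx":0.1,"wy":0,"wz":-19.3,"hand":36},{"dx":6.01,"dy":-3.38,"dz":0.1,"wx":0.1,"wy":0,"wz":-19.3,"hand":36},{"dx":6.01,"dy":-3.38,"dz":0.1,"wx":0.1,"wy":0,"wz":-19.3,"hand":36},{"dx":6.01,"dy":-3.38,"dz":0.1,"wx":0.1,"wy":0,"wz":-19.3,"hand":36},{"dx":6.01,"dy":-3.38,"dz":0.1,"wx":0.1,"wy":0,"wz":-19.3,"hand":36},{"dx":6.01,"dy":-3.38,"dz":0.1,"wx":0.1,"wy":0,"wz":-19.3,"hand":36},{"dx":6.01,"dy":-3.38,"dz":0.1,"wx":0.1,"wy":0,"wz":-19.3,"hand":36},{"dx":6.01,"dy":-3.38,"dz":0.41,"wx":0.1,"wy":0,"wz":-19.3,"hand":36},{"dx":6.01,"dy":-3.38,"dz":0.41,"wx":0.1,"wy":0,"wz":-19.3,"hand":36},{"dx":6.01,"dy":-3.38,"dz":0.41,"wx":0.1,"wy":0,"wz":-19.3,"hand":36},{"dx":6.01,"dy":-3.38,"dz":0.41,"wx":0.1,"wy":0,"wz":-19.3,"hand":36},{"dx":6.01,"dy":-3.38,"dz":0.41,"wx":0.1,"wy":0,"wz":-19.3,"hand":36},{"dx":6.01,"dy":-3.38,"dz":0.41,"wx":0.1,"wy":0,"wz":-19.3,"hand":36},{"dx":6.01,"dy":-3.38,"dz":0.41,"wx":0.1,"wy":0,"wz":-19.3,"hand":36},{"dx":6.01,"dy":-3.38,"dz":0.41,"wx":0.1,"wy":0,"wz":-19.3,"hand":36}]}}

```text
clock: 42.55
eef_pos: [0.5432, 0.3027, 0.1738]
tool_rot: [0.236, 0.972, -0.002, -0.004]
ft_force: [-0.4, 0.7, -0.1]
grip_width: 0.0359
grasp_force: 0.0
```

```bash
python3 - <<'E'
from h import *
state()
plan([(rw(-.064,.0505,.037),2.6662)])
for n in("side",):
    bot.camera(n); print([(np.round(d["extent"],1).tolist(),round(d["score"],2)) for d in bot.look_for(n,"barrel_a")])
E
```

```text
t 42.5 pos [0.5432 0.3027 0.1738] th 2.666 w 0.0359 F [-0.4  0.7 -0.1] g 0
 pump-local [-0.1973, 0.2805] rack-local [-0.068, 0.049]
dxyz [-0.1   0.05  2.74] w [-0.07 -0.09 -0.01]
[([293.6, 174.7, 43.3, 19.3], 0.96), ([243.1, 276.6, 29.5, 26.0], 0.9), ([278.5, 200.3, 30.3, 29.6], 0.65), ([300.8, 185.1, 54.3, 26.4], 0.55)]
```

Request:
{"fn": "drive_tool", "kwargs": {"rows": [{"dx":-0.06,"dy":0.03,"dz":0.7,"wx":0,"wy":0,"wz":0,"hand":40},{"dx":-0.06,"dy":0.03,"dz":1.4,"wx":0,"wy":0,"wz":0,"hand":40},{"dx":-0.06,"dy":0.03,"dz":2.0,"wx":0,"wy":0,"wz":0,"hand":40},{"dx":-0.06,"dy":0.03,"dz":2.4,"wx":0,"wy":0,"wz":0,"hand":40},{"dx":-0.06,"dy":0.03,"dz":2.6,"wx":0,"wy":0,"wz":0,"hand":40},{"dx":-0.06,"dy":0.03,"dz":2.72,"wx":0,"wy":0,"wz":0,"hand":40},{"dx":-0.06,"dy":0.03,"dz":2.72,"wx":0,"wy":0,"wz":0,"hand":40},{"dx":-0.06,"dy":0.03,"dz":2.72,"wx":0,"wy":0,"wz":0,"hand":15},{"dx":-0.06,"dy":0.03,"dz":2.72,"wx":0,"wy":0,"wz":0,"hand":15},{"dx":-0.06,"dy":0.03,"dz":2.72,"wx":0,"wy":0,"wz":0,"hand":15},{"dx":-0.06,"dy":0.03,"dz":2.72,"wx":0,"wy":0,"wz":0,"hand":15},{"dx":-0.06,"dy":0.03,"dz":2.72,"wx":0,"wy":0,"wz":0,"hand":15}]}}

```text
clock: 43.85
eef_pos: [0.5459, 0.3029, 0.0388]
tool_rot: [0.236, 0.972, -0.001, -0.004]
ft_force: [-0.4, -0.1, 5.1]
grip_width: 0.022
grasp_force: 58.9
```

```bash
python3 - <<'E'
from h import *
state()
E
```

```text
t 43.9 pos [0.5459 0.3029 0.0388] th 2.666 w 0.0220 F [-0.4 -0.1  5.1] g 59
 pump-local [-0.1951, 0.2822] rack-local [-0.0656, 0.0505]
```

Request:
{"fn": "drive_tool", "kwargs": {"rows": [{"dx":0.1,"dy":0,"dz":-0.02,"wx":0,"wy":0,"wz":0,"hand":15},{"dx":0.3,"dy":0,"dz":-0.03,"wx":0,"wy":0,"wz":0,"hand":15},{"dx":0.5,"dy":0,"dz":-0.03,"wx":0,"wy":0,"wz":0,"hand":15},{"dx":0.7,"dy":0,"dz":-0.03,"wx":0,"wy":0,"wz":0,"hand":15},{"dx":0.9,"dy":0,"dz":-0.03,"wx":0,"wy":0,"wz":0,"hand":15},{"dx":1.1,"dy":0,"dz":-0.03,"wx":0,"wy":0,"wz":0,"hand":15},{"dx":1.3,"dy":0,"dz":-0.03,"wx":0,"wy":0,"wz":0,"hand":15},{"dx":1.5,"dy":0,"dz":-0.03,"wx":0,"wy":0,"wz":0,"hand":15},{"dx":1.7,"dy":0,"dz":-0.03,"wx":0,"wy":0,"wz":0,"hand":15},{"dx":1.9,"dy":0,"dz":-0.03,"wx":0,"wy":0,"wz":0,"hand":15},{"dx":2.0,"dy":0,"dz":-0.03,"wx":0,"wy":0,"wz":0,"hand":15},{"dx":2.0,"dy":0,"dz":-0.03,"wx":0,"wy":0,"wz":0,"hand":15},{"dx":2.0,"dy":0,"dz":-0.5,"wx":0,"wy":0,"wz":0,"hand":15},{"dx":2.0,"dy":0,"dz":-1.2,"wx":0,"wy":0,"wz":0,"hand":15},{"dx":2.0,"dy":0,"dz":-2.0,"wx":0,"wy":0,"wz":0,"hand":15},{"dx":2.0,"dy":0,"dz":-2.6,"wx":0,"wy":0,"wz":0,"hand":15},{"dx":2.0,"dy":0,"dz":-2.6,"wx":0,"wy":0,"wz":0,"hand":15},{"dx":2.0,"dy":0,"dz":-2.6,"wx":0,"wy":0,"wz":0,"hand":15}]}}

```text
clock: 45.65
eef_pos: [0.4582, 0.3485, 0.1691]
tool_rot: [0.236, 0.972, -0.001, -0.004]
ft_force: [-0.9, -0.2, -1.0]
grip_width: 0.0221
grasp_force: 58.8
```

```bash
python3 - <<'E'
from h import *
state()
s=pw(-.078,-.022,.066)
plan([((s[0],s[1],.16),.9806)])
E
```

```text
t 45.6 pos [0.4582 0.3485 0.1691] th 2.665 w 0.0221 F [-0.9 -0.2 -1. ] g 59
 pump-local [-0.2934, 0.2713] rack-local [-0.1645, 0.0509]
dxyz [-3.62 -6.32  0.18] w [-0.1  -0.02 19.3 ]
```

Request:
{"fn": "drive_tool", "kwargs": {"rows": [{"dx":-0.3,"dy":-0.5,"dz":0,"wx":0,"wy":0,"wz":1.5,"hand":15},{"dx":-0.6,"dy":-1.0,"dz":0,"wx":0,"wy":0,"wz":3.0,"hand":15},{"dx":-0.9,"dy":-1.6,"dz":0,"wx":0,"wy":0,"wz":4.5,"hand":15},{"dx":-1.2,"dy":-2.1,"dz":0,"wx":0,"wy":0,"wz":6,"hand":15},{"dx":-1.5,"dy":-2.7,"dz":0,"wx":0,"wy":0,"wz":7.5,"hand":15},{"dx":-1.8,"dy":-3.2,"dz":0,"wx":0,"wy":0,"wz":9,"hand":15},{"dx":-2.1,"dy":-3.8,"dz":0,"wx":0,"wy":0,"wz":10.5,"hand":15},{"dx":-2.4,"dy":-4.3,"dz":0,"wx":0,"wy":0,"wz":12,"hand":15},{"dx":-2.8,"dy":-4.9,"dz":0,"wx":0,"wy":0,"wz":13.5,"hand":15},{"dx":-3.1,"dy":-5.4,"dz":0,"wx":0,"wy":0,"wz":15,"hand":15},{"dx":-3.4,"dy":-5.9,"dz":0,"wx":0,"wy":0,"wz":16.5,"hand":15},{"dx":-3.62,"dy":-6.32,"dz":0.1,"wx":0,"wy":0,"wz":18,"hand":15},{"dx":-3.62,"dy":-6.32,"dz":0.18,"wx":-0.1,"wy":0,"wz":19.3,"hand":15},{"dx":-3.62,"dy":-6.32,"dz":0.18,"wx":-0.1,"wy":0,"wz":19.3,"hand":15},{"dx":-3.62,"dy":-6.32,"dz":0.18,"wx":-0.1,"wy":0,"wz":19.3,"hand":15},{"dx":-3.62,"dy":-6.32,"dz":0.18,"wx":-0.1,"wy":0,"wz":19.3,"hand":15},{"dx":-3.62,"dy":-6.32,"dz":0.18,"wx":-0.1,"wy":0,"wz":19.3,"hand":15}]}}

```text
clock: 47.35
eef_pos: [0.4736, -0.0149, 0.1598]
tool_rot: [0.882, 0.472, -0.001, -0.001]
ft_force: [0.3, 0.3, -0.1]
grip_width: 0.0222
grasp_force: 58.8
```

```bash
python3 - <<'E'
from h import *
state()
s=pw(-.078,-.022,.066)
plan([((s[0],s[1],.095),.9806)])
E
```

```text
t 47.4 pos [ 0.4736 -0.0149  0.1598] th 0.984 w 0.0222 F [ 0.3  0.3 -0.1] g 59
 pump-local [-0.0784, -0.0221] rack-local [0.0155, -0.2652]
dxyz [0.   0.01 1.3 ] w [-0.02  0.02  0.03]
```

Request:
{"fn": "drive_tool", "kwargs": {"rows": [{"dx":0,"dy":0.01,"dz":0.5,"wx":0,"wy":0,"wz":0,"hand":15},{"dx":0,"dy":0.01,"dz":1.0,"wx":0,"wy":0,"wz":0,"hand":15},{"dx":0,"dy":0.01,"dz":1.3,"wx":0,"wy":0,"wz":0,"hand":15},{"dx":0,"dy":0.01,"dz":1.3,"wx":0,"wy":0,"wz":0,"hand":15},{"dx":0,"dy":0.01,"dz":1.3,"wx":0,"wy":0,"wz":0,"hand":15}]}}

```text
clock: 47.85
eef_pos: [0.4746, -0.0157, 0.0949]
tool_rot: [0.882, 0.472, -0.001, 0.0]
ft_force: [1.5, -1.3, -3.6]
grip_width: 0.0222
grasp_force: 62.6
```

```bash
python3 - <<'E'
from h import *
import cv2
state()
o=now()[0]
c,s=np.cos(PUMP[2]),np.sin(PUMP[2]); d=o[:2]-PUMP[:2]; l=(d[0]*c+d[1]*s,-d[0]*s+d[1]*c)
im=bot.camera("side"); cv2.imwrite("pics/q10.png",cv2.resize(im[140:240,245:345,::-1],(600,600),interpolation=2))
for n in("side",):
    e=proj(n,pw(l[0],l[1]-.098,o[2]+.002))[0]; g=proj(n,pw(l[0],l[1]-.108,o[2]+.002))[0]
    m,w=nose(n,e); print(n,"held exp",e,"got",m,w,"mm toward nose",((m-e)@(g-e))/((g-e)@(g-e))*10)
for x,y,z in((l[0],l[1]-.105,o[2]+.002),(.022,-.13,.066),(-.028,-.13,.066)): print((proj("side",pw(x,y,z))[0]-[245,140])*6)
E
```

```text
t 47.9 pos [ 0.4746 -0.0157  0.0949] th 0.983 w 0.0222 F [ 1.5 -1.3 -3.6] g 63
 pump-local [-0.0771, -0.0222] rack-local [0.0167, -0.2655]
side held exp [337.85998882 173.26864894] got [338.79136691 172.45803357] 417 mm toward nose 3.927842434885357
[568.73212613 194.74104019]
[426.44457921 161.20774458]
[496.68851586 205.59665927]
```

View pics/q10.png

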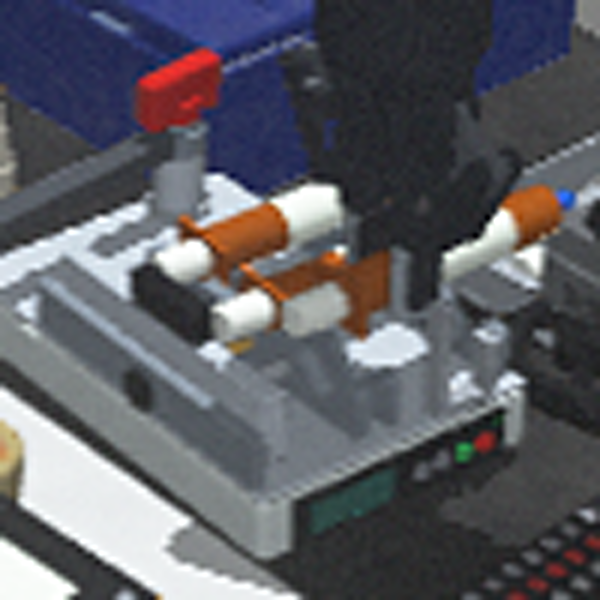

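```bash
python3 - <<'E'
from h import *
for i in range(3): bot.camera("side"); state()
E
```

```text
t 48.0 pos [ 0.4744 -0.0157  0.0954] th 0.982 w 0.0220 F [ 3.2 -1.9 -2.6] g 63
 pump-local [-0.0773, -0.0222] rack-local [0.0166, -0.2655]
t 48.0 pos [ 0.4744 -0.0157  0.0954] th 0.982 w 0.0218 F [ 3.3 -1.7 -4.3] g 63
 pump-local [-0.0773, -0.0222] rack-local [0.0166, -0.2655]
t 48.1 pos [ 0.4744 -0.0157  0.0954] th 0.982 w 0.0218 F [ 3.1 -1.5 -2.6] g 63
 pump-local [-0.0773, -0.0222] rack-local [0.0166, -0.2655]
```

```bash
python3 - <<'E'
from h import *
c,s=np.cos(PUMP[2]),np.sin(PUMP[2])
for nm,u,z in(("tall base",(316.7,206.7),.04),("tall top",(318.8,190),.08),("tall top",(318.8,190),.1),("cyl base",(326.3,201.7),.04),("cyl top",(327,193.7),.06)):
    d=ray("side",np.array(u),z)-PUMP[:2]; print(nm,z,(d@[c,s]).round(4),(d@[-s,c]).round(4))
from workcell import bot
import cv2
z=cv2.imread("pics/side0.png")[165:225,280:345]; cv2.imwrite("pics/q11.png",cv2.resize(z,(650,600),interpolation=2))
E
```

```text
tall base 0.04 -0.1016 -0.0281
tall top 0.08 -0.0896 -0.0432
tall top 0.1 -0.1123 -0.0224
cyl base 0.04 -0.0993 -0.0636
cyl top 0.06 -0.0935 -0.0697
```

View pics/q11.png

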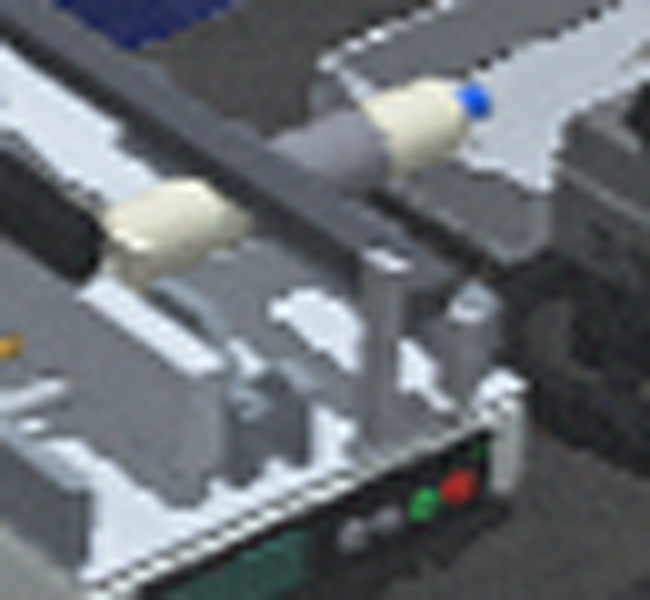

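Request:
{"fn": "drive_tool", "kwargs": {"rows": [{"dx":0.06,"dy":0.06,"dz":0,"wx":0,"wy":0,"wz":0,"hand":15},{"dx":0.06,"dy":0.06,"dz":0,"wx":0,"wy":0,"wz":0,"hand":15},{"dx":0.06,"dy":0.06,"dz":0,"wx":0,"wy":0,"wz":0,"hand":15}]}}

```text
clock: 48.4
eef_pos: [0.4776, -0.0145, 0.0949]
tool_rot: [0.882, 0.471, -0.001, -0.001]
ft_force: [1.0, 0.1, 0.2]
grip_width: 0.022
grasp_force: 60.3
```

```bash
python3 - <<'E'
from h import *
state()
E
```

```text
t 48.4 pos [ 0.4776 -0.0145  0.0949] th 0.982 w 0.0220 F [1.  0.1 0.2] g 60
 pump-local [-0.0753, -0.0195] rack-local [0.0189, -0.263]
```

Contact gone. Lower.

Request:
{"fn": "drive_tool", "kwargs": {"rows": [{"dx":0,"dy":0.01,"dz":0.12,"wx":0,"wy":0,"wz":0,"hand":15},{"dx":0,"dy":0.01,"dz":0.24,"wx":0,"wy":0,"wz":0,"hand":15},{"dx":0,"dy":0.01,"dz":0.34,"wx":0,"wy":0,"wz":0,"hand":15},{"dx":0,"dy":0.01,"dz":0.42,"wx":0,"wy":0,"wz":0,"hand":15},{"dx":0,"dy":0.01,"dz":0.48,"wx":0,"wy":0,"wz":0,"hand":15},{"dx":0,"dy":0.01,"dz":0.52,"wx":0,"wy":0,"wz":0,"hand":15},{"dx":0,"dy":0.01,"dz":0.52,"wx":0,"wy":0,"wz":0,"hand":15}]}}

```text
clock: 49.1
eef_pos: [0.4782, -0.0158, 0.0713]
tool_rot: [0.882, 0.471, -0.001, 0.0]
ft_force: [-8.5, -2.4, 22.0]
grip_width: 0.0223
grasp_force: 63.1
```

```bash
python3 - <<'E'
from h import *
state()
E
```

```text
t 49.1 pos [ 0.4782 -0.0158  0.0713] th 0.980 w 0.0223 F [-8.5 -2.4 22. ] g 63
 pump-local [-0.074, -0.0202] rack-local [0.02, -0.2639]
```

Request:
{"fn": "drive_tool", "kwargs": {"rows": [{"dx":0,"dy":0,"dz":-0.08,"wx":0,"wy":0,"wz":0,"hand":15},{"dx":0,"dy":-0.05,"dz":-0.08,"wx":0,"wy":0,"wz":0,"hand":15},{"dx":0,"dy":-0.05,"dz":-0.08,"wx":0,"wy":0,"wz":0,"hand":15},{"dx":0,"dy":-0.05,"dz":-0.04,"wx":0,"wy":0,"wz":0,"hand":15},{"dx":0,"dy":-0.05,"dz":0,"wx":0,"wy":0,"wz":0,"hand":15},{"dx":0,"dy":-0.05,"dz":0,"wx":0,"wy":0,"wz":0,"hand":15}]}}

```text
clock: 49.7
eef_pos: [0.4765, -0.0139, 0.0707]
tool_rot: [0.882, 0.471, -0.0, -0.0]
ft_force: [-5.7, -2.8, 19.6]
grip_width: 0.0218
grasp_force: 63.7
```

```bash
python3 - <<'E'
from h import *
state()
E
```

```text
t 49.7 pos [ 0.4765 -0.0139  0.0707] th 0.981 w 0.0218 F [-5.7 -2.8 19.6] g 64
 pump-local [-0.0765, -0.0196] rack-local [0.0176, -0.263]
```

Request:
{"fn": "drive_tool", "kwargs": {"rows": [{"dx":0,"dy":0,"dz":-0.1,"wx":0,"wy":0,"wz":0,"hand":15},{"dx":0,"dy":0,"dz":-0.2,"wx":0,"wy":0,"wz":0,"hand":15},{"dx":0,"dy":0,"dz":-0.4,"wx":0,"wy":0,"wz":0,"hand":15},{"dx":0,"dy":0,"dz":-0.48,"wx":0,"wy":0,"wz":0,"hand":15},{"dx":0,"dy":0,"dz":-0.48,"wx":0,"wy":0,"wz":0,"hand":15},{"dx":0,"dy":0,"dz":-0.48,"wx":0,"wy":0,"wz":0,"hand":15}]}}

```text
clock: 50.3
eef_pos: [0.4763, -0.0136, 0.0928]
tool_rot: [0.882, 0.471, -0.001, -0.001]
ft_force: [0.5, -0.5, -0.5]
grip_width: 0.0217
grasp_force: 62.1
```

```bash
python3 - <<'E'
from h import *
import cv2
state()
o=now()[0]
c,s=np.cos(PUMP[2]),np.sin(PUMP[2]); d=o[:2]-PUMP[:2]; l=(d[0]*c+d[1]*s,-d[0]*s+d[1]*c)
n="side"; im=bot.camera(n)
e=proj(n,pw(l[0],l[1]-.098,o[2]+.002))[0]; g=proj(n,pw(l[0],l[1]-.108,o[2]+.002))[0]
m,w=nose(n,e); print("exp",e,"got",m,w,"mm",((m-e)@(g-e))/((g-e)@(g-e))*10,"perp px",(m-e)-(g-e)*((m-e)@(g-e))/((g-e)@(g-e)))
# rotate crop so pump -y axis is horizontal; upscale, with tick projections of expected parts
f=lambda y,x=l[0],z=o[2]+.002:(proj(n,pw(x,y,z))[0]-[262,150])*8
a=cv2.resize(im[150:225,262:362,::-1],(800,600),interpolation=cv2.INTER_CUBIC)
for y,col in((l[1]+.055,(0,255,0)),(l[1]+.031,(0,255,255)),(l[1]-.105,(0,255,0))):
    p=f(y); cv2.drawMarker(a,tuple(int(v) for v in p),col,0,10,1)
for x in(.022,-.028,-.078):
    for y,col in((-.001,(255,0,255)),(.009,(255,0,255)),(.03,(255,255,0))):
        p=(proj(n,pw(x,y,.064))[0]-[262,150])*8; cv2.drawMarker(a,tuple(int(v) for v in p),col,1,8,1)
cv2.imwrite("pics/q12.png",a)
E
```

```text
t 50.3 pos [ 0.4763 -0.0136  0.0928] th 0.982 w 0.0217 F [ 0.5 -0.5 -0.5] g 62
 pump-local [-0.0769, -0.0195] rack-local [0.0173, -0.2628]
exp [337.00007049 174.20183701] got [337.9        175.03142857] 350 mm 1.69493115890363 perp px [0.43284203 1.02653971]
```

View pics/q12.png

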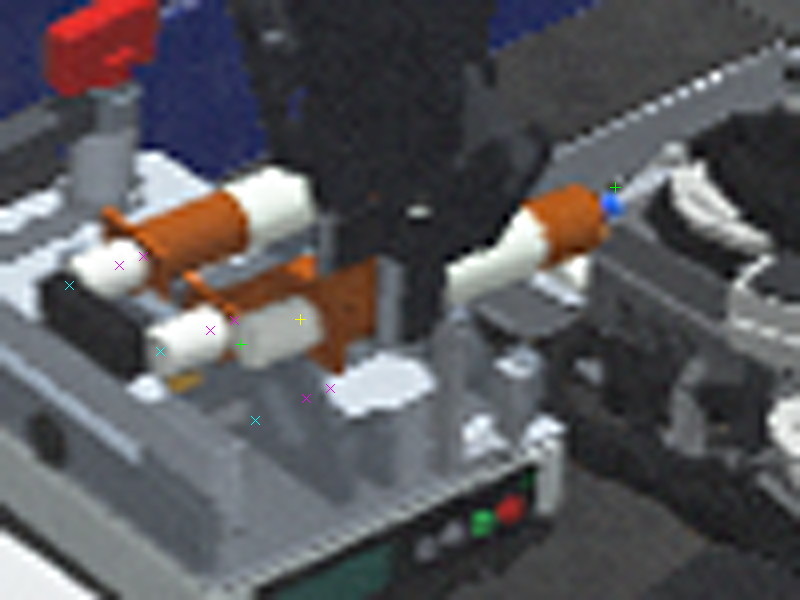

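The last picture shows the two seated barrels lying correctly. The held barrel is slightly nose-down: tip at (622,205), marker at (615,186). Its flange landed on the +9 rail, which also fits the force toward -y, so I'll shift 3 mm towards -y.

Request:
{"fn": "drive_tool", "kwargs": {"rows": [{"dx":-0.06,"dy":0,"dz":0.05,"wx":0,"wy":0,"wz":0,"hand":15},{"dx":-0.06,"dy":0,"dz":0.15,"wx":0,"wy":0,"wz":0,"hand":15},{"dx":-0.06,"dy":0,"dz":0.25,"wx":0,"wy":0,"wz":0,"hand":15},{"dx":-0.06,"dy":0,"dz":0.33,"wx":0,"wy":0,"wz":0,"hand":15},{"dx":-0.06,"dy":0,"dz":0.39,"wx":0,"wy":0,"wz":0,"hand":15},{"dx":-0.06,"dy":0,"dz":0.45,"wx":0,"wy":0,"wz":0,"hand":15},{"dx":-0.06,"dy":0,"dz":0.45,"wx":0,"wy":0,"wz":0,"hand":15}]}}

```text
clock: 51.1
eef_pos: [0.4746, -0.0163, 0.0699]
tool_rot: [0.882, 0.471, -0.001, -0.0]
ft_force: [2.0, -1.1, -2.7]
grip_width: 0.0219
grasp_force: 62.7
```

```bash
python3 - <<'E'
from h import *
state()
E
```

```text
t 51.1 pos [ 0.4746 -0.0163  0.0699] th 0.981 w 0.0219 F [ 2.  -1.1 -2.7] g 63
 pump-local [-0.0768, -0.0227] rack-local [0.017, -0.266]
```

Request:
{"fn": "drive_tool", "kwargs": {"rows": [{"dx":0,"dy":0,"dz":0.03,"wx":0,"wy":0,"wz":0,"hand":15},{"dx":0,"dy":0,"dz":0.06,"wx":0,"wy":0,"wz":0,"hand":15},{"dx":0,"dy":0,"dz":0.09,"wx":0,"wy":0,"wz":0,"hand":15},{"dx":0,"dy":0,"dz":0.09,"wx":0,"wy":0,"wz":0,"hand":15}]}}

```text
clock: 51.5
eef_pos: [0.4748, -0.0162, 0.0682]
tool_rot: [0.882, 0.471, -0.0, -0.0]
ft_force: [-3.5, -1.4, 17.2]
grip_width: 0.0221
grasp_force: 68.7
```

```bash
python3 - <<'E'
from h import *
state()
E
```

```text
t 51.5 pos [ 0.4748 -0.0162  0.0682] th 0.982 w 0.0221 F [-3.5 -1.4 17.2] g 69
 pump-local [-0.0766, -0.0224] rack-local [0.0172, -0.2658]
```

Request:
{"fn": "drive_tool", "kwargs": {"rows": [{"dx":0,"dy":0.02,"dz":0,"wx":0,"wy":0,"wz":0,"hand":25},{"dx":0,"dy":0.05,"dz":0,"wx":0,"wy":0,"wz":0,"hand":28},{"dx":0,"dy":0.06,"dz":0,"wx":0,"wy":0,"wz":0,"hand":29},{"dx":0,"dy":0.06,"dz":0,"wx":0,"wy":0,"wz":0,"hand":29},{"dx":0,"dy":0.06,"dz":0,"wx":0,"wy":0,"wz":0,"hand":29}]}}

```text
clock: 52.0
eef_pos: [0.4777, -0.018, 0.0679]
tool_rot: [0.882, 0.471, 0.0, 0.0]
ft_force: [-2.4, -1.3, 14.6]
grip_width: 0.0287
grasp_force: 7.0
```

```bash
python3 - <<'E'
from h import *
state()
n="side"
e=proj(n,pw(-.078,-.025-.098,.066))[0]; g=proj(n,pw(-.078,-.025-.108,.066))[0]
m,w=nose(n,e); print("exp",e,"got",m,w,"mm",((m-e)@(g-e))/((g-e)@(g-e))*10,"perp px",(m-e)-(g-e)*((m-e)@(g-e))/((g-e)@(g-e)))
E
```

```text
t 52.0 pos [ 0.4777 -0.018   0.0679] th 0.982 w 0.0287 F [-2.4 -1.3 14.6] g 7
 pump-local [-0.0732, -0.0223] rack-local [0.0206, -0.266]
exp [338.08319816 182.81777231] got [338.53313253 182.44578313] 332 mm 1.8928517135102072 perp px [-0.06458095 -0.14903383]
```

Request:
{"fn": "drive_tool", "kwargs": {"rows": [{"dx":0,"dy":0,"dz":-0.1,"wx":0,"wy":0,"wz":0,"hand":29},{"dx":0,"dy":0,"dz":-0.3,"wx":0,"wy":0,"wz":0,"hand":29},{"dx":0,"dy":0,"dz":-0.6,"wx":0,"wy":0,"wz":0,"hand":29},{"dx":0,"dy":0,"dz":-1.2,"wx":0,"wy":0,"wz":0,"hand":29},{"dx":0,"dy":0,"dz":-2.0,"wx":0,"wy":0,"wz":0,"hand":29},{"dx":0,"dy":0,"dz":-2.5,"wx":0,"wy":0,"wz":0,"hand":29},{"dx":0,"dy":0,"dz":-2.5,"wx":0,"wy":0,"wz":0,"hand":29}]}}

```text
clock: 52.75
eef_pos: [0.4794, -0.0177, 0.1951]
tool_rot: [0.882, 0.471, 0.002, 0.001]
ft_force: [0.4, -0.1, -1.3]
grip_width: 0.0289
grasp_force: 0.0
```

```bash
cat >> h.py <<'E'
def seats():
    for n in("side",):
      bot.camera(n)
      for x in(.022,-.028,-.078):
        e=proj(n,pw(x,-.025-.098,.066))[0]; g=proj(n,pw(x,-.025-.108,.066))[0]
        m,w=nose(n,e,5); k=((m-e)@(g-e))/((g-e)@(g-e)); print(x,"w",w,"mm %.1f"%(k*10),"perp",((m-e)-k*(g-e)).round(2))
      print([(np.round(d["extent"],1).tolist(),round(d["score"],2)) for d in bot.look_for(n,"barrel_a")])
E
python3 - <<'E'
from h import *
state(); seats()
k=pw(.096,-.038,.104); plan([((k[0],k[1],.2),2.5516-1.464)])
im=bot.camera("side").astype(int)
# amber/white sanity: spread of pixel colours along each expected barrel axis (origin-relative mm)
for x in(.022,-.028,-.078):
    P=[proj("side",pw(x,-.025-t/1e3,.068))[0] for t in(-62,-50,-40,-29,-15,0,15,60,85,98,110)]
    print(x,[tuple(im[int(round(v)),int(round(u))]) for u,v in P].__str__().replace("np.int64",""))
E
```

```text
t 52.8 pos [ 0.4794 -0.0177  0.1951] th 0.982 w 0.0289 F [ 0.4 -0.1 -1.3] g 0
 pump-local [-0.072, -0.0211] rack-local [0.022, -0.265]
0.022 w 372 mm 5.4 perp [-0.09 -0.23]
-0.028 w 354 mm 1.7 perp [-0.13 -0.32]
-0.078 w 412 mm 1.0 perp [-0.15 -0.34]
[([295.5, 177.3, 47.7, 19.7], 0.87), ([302.2, 184.8, 53.6, 21.9], 0.68)]
dxyz [-0.3   3.41 -0.23] w [-0.06  0.03 -1.21]
0.022 [((48), (48), (50)), ((201), (208), (203)), ((243), (246), (244)), ((255), (255), (255)), ((159), (87), (43)), ((163), (89), (34)), ((168), (80), (24)), ((242), (247), (241)), ((180), (97), (41)), ((132), (95), (112)), ((67), (74), (98))]
-0.028 [((96), (100), (99)), ((245), (249), (246)), ((178), (183), (178)), ((102), (66), (39)), ((114), (65), (40)), ((169), (91), (34)), ((231), (236), (227)), ((242), (247), (241)), ((176), (93), (36)), ((49), (118), (251)), ((103), (107), (111))]
-0.078 [((140), (142), (141)), ((175), (183), (177)), ((172), (177), (173)), ((106), (77), (61)), ((116), (67), (36)), ((114), (68), (37)), ((243), (250), (245)), ((241), (248), (243)), ((172), (90), (35)), ((41), (119), (255)), ((78), (76), (79))]
```

Request:
{"fn": "drive_tool", "kwargs": {"rows": [{"dx":-0.3,"dy":3.41,"dz":-0.2,"wx":0,"wy":0,"wz":-1.21,"hand":50},{"dx":-0.3,"dy":3.41,"dz":-0.2,"wx":0,"wy":0,"wz":-1.21,"hand":50},{"dx":-0.3,"dy":3.41,"dz":-0.2,"wx":0,"wy":0,"wz":-1.21,"hand":50},{"dx":-0.3,"dy":3.41,"dz":-0.2,"wx":0,"wy":0,"wz":-1.21,"hand":50},{"dx":-0.3,"dy":3.41,"dz":-0.2,"wx":0,"wy":0,"wz":-1.21,"hand":50},{"dx":-0.3,"dy":3.41,"dz":-0.2,"wx":0,"wy":0,"wz":-1.21,"hand":50},{"dx":-0.3,"dy":3.41,"dz":-0.2,"wx":0,"wy":0,"wz":-1.21,"hand":50},{"dx":-0.3,"dy":3.41,"dz":-0.2,"wx":0,"wy":0,"wz":-1.21,"hand":50}]}}

```text
clock: 53.85
eef_pos: [0.6099, -0.1242, 0.2005]
tool_rot: [0.856, 0.518, -0.001, -0.001]
ft_force: [0.9, -0.3, -0.5]
grip_width: 0.0505
grasp_force: 0.0
```

```bash
python3 - <<'E'
from h import *
state(); k=pw(.096,-.038,.104); plan([((k[0],k[1],.104),2.5516-1.455)])
E
```

```text
t 53.9 pos [ 0.6099 -0.1242  0.2005] th 1.088 w 0.0505 F [ 0.9 -0.3 -0.5] g 0
 pump-local [0.0956, -0.037] rack-local [0.1867, -0.3]
dxyz [-0.02  0.01  1.93] w [-0.03  0.01 -0.1 ]
```

Request:
{"fn": "drive_tool", "kwargs": {"rows": [{"dx":-0.02,"dy":0.01,"dz":0.5,"wx":0,"wy":0,"wz":-0.1,"hand":50},{"dx":-0.02,"dy":0.01,"dz":1.0,"wx":0,"wy":0,"wz":-0.1,"hand":50},{"dx":-0.02,"dy":0.01,"dz":1.5,"wx":0,"wy":0,"wz":-0.1,"hand":50},{"dx":-0.02,"dy":0.01,"dz":1.8,"wx":0,"wy":0,"wz":-0.1,"hand":50},{"dx":-0.02,"dy":0.01,"dz":1.92,"wx":0,"wy":0,"wz":-0.1,"hand":50},{"dx":-0.02,"dy":0.01,"dz":1.92,"wx":0,"wy":0,"wz":-0.1,"hand":50},{"dx":-0.02,"dy":0.01,"dz":1.92,"wx":0,"wy":0,"wz":-0.1,"hand":10},{"dx":-0.02,"dy":0.01,"dz":1.92,"wx":0,"wy":0,"wz":-0.1,"hand":10},{"dx":-0.02,"dy":0.01,"dz":1.92,"wx":0,"wy":0,"wz":-0.1,"hand":10},{"dx":-0.02,"dy":0.01,"dz":1.92,"wx":0,"wy":0,"wz":-0.1,"hand":10},{"dx":-0.02,"dy":0.01,"dz":1.92,"wx":0,"wy":0,"wz":-0.1,"hand":10},{"dx":-0.02,"dy":0.01,"dz":1.92,"wx":0,"wy":0,"wz":-0.1,"hand":10},{"dx":-0.02,"dy":0.01,"dz":1.92,"wx":0,"wy":0,"wz":-0.1,"hand":10}]}}

```text
clock: 55.15
eef_pos: [0.61, -0.1255, 0.1063]
tool_rot: [0.853, 0.521, -0.001, -0.001]
ft_force: [-5.0, 2.8, 6.3]
grip_width: 0.0129
grasp_force: 59.7
```

Request:
{"fn": "drive_tool", "kwargs": {"rows": [{"dx":0,"dy":0,"dz":-0.1,"wx":0,"wy":0,"wz":0,"hand":10},{"dx":0,"dy":0,"dz":-0.2,"wx":0,"wy":0,"wz":0,"hand":10},{"dx":0,"dy":0,"dz":-0.3,"wx":0,"wy":0,"wz":0,"hand":10},{"dx":0,"dy":0,"dz":-0.4,"wx":0,"wy":0,"wz":0,"hand":10},{"dx":0,"dy":0,"dz":-0.5,"wx":0,"wy":0,"wz":0,"hand":10},{"dx":0,"dy":0,"dz":-0.6,"wx":0,"wy":0,"wz":0,"hand":10},{"dx":0,"dy":0,"dz":-0.64,"wx":0,"wy":0,"wz":0,"hand":10},{"dx":0,"dy":0,"dz":-0.64,"wx":0,"wy":0,"wz":0,"hand":10}]}}

```text
clock: 55.95
eef_pos: [0.6099, -0.1256, 0.1363]
tool_rot: [0.854, 0.521, -0.001, -0.002]
ft_force: [-1.8, 4.8, -10.2]
grip_width: 0.0129
grasp_force: 58.5
```

```bash
python3 - <<'E'
from h import *
state()
E
```

```text
t 56.0 pos [ 0.6099 -0.1256  0.1363] th 1.096 w 0.0129 F [ -1.8   4.8 -10.2] g 59
 pump-local [0.0965, -0.0382] rack-local [0.1874, -0.3012]
```

Request:
{"fn": "drive_tool", "kwargs": {"rows": [{"dx":0,"dy":0,"dz":0,"wx":0,"wy":0,"wz":-1,"hand":10},{"dx":0,"dy":0,"dz":0,"wx":0,"wy":0,"wz":-2,"hand":10},{"dx":0,"dy":0,"dz":0,"wx":0,"wy":0,"wz":-3,"hand":10},{"dx":0,"dy":0,"dz":0,"wx":0,"wy":0,"wz":-4,"hand":10},{"dx":0,"dy":0,"dz":0,"wx":0,"wy":0,"wz":-5,"hand":10},{"dx":0,"dy":0,"dz":0,"wx":0,"wy":0,"wz":-6,"hand":10},{"dx":0,"dy":0,"dz":0,"wx":0,"wy":0,"wz":-7,"hand":10},{"dx":0,"dy":0,"dz":0,"wx":0,"wy":0,"wz":-8,"hand":10}]}}

```text
clock: 56.75
eef_pos: [0.6103, -0.1256, 0.1361]
tool_rot: [0.623, 0.783, -0.0, -0.002]
ft_force: [-0.7, 4.7, -9.4]
grip_width: 0.0129
grasp_force: 58.6
```

```bash
python3 - <<'E'
from h import *
state()
E
```

```text
t 56.8 pos [ 0.6103 -0.1256  0.1361] th 1.797 w 0.0129 F [-0.7  4.7 -9.4] g 59
 pump-local [0.0968, -0.0379] rack-local [0.1877, -0.301]
```

Request:
{"fn": "drive_tool", "kwargs": {"rows": [{"dx":0,"dy":0,"dz":0,"wx":0,"wy":0,"wz":-1,"hand":10},{"dx":0,"dy":0,"dz":0,"wx":0,"wy":0,"wz":-2,"hand":10},{"dx":0,"dy":0,"dz":0,"wx":0,"wy":0,"wz":-3,"hand":10},{"dx":0,"dy":0,"dz":0,"wx":0,"wy":0,"wz":-4,"hand":10},{"dx":0,"dy":0,"dz":0,"wx":0,"wy":0,"wz":-5,"hand":10},{"dx":0,"dy":0,"dz":0,"wx":0,"wy":0,"wz":-6,"hand":10},{"dx":0,"dy":0,"dz":0,"wx":0,"wy":0,"wz":-7,"hand":10},{"dx":0,"dy":0,"dz":0,"wx":0,"wy":0,"wz":-8,"hand":10},{"dx":0,"dy":0,"dz":0,"wx":0,"wy":0,"wz":-8.5,"hand":10},{"dx":0,"dy":0,"dz":0,"wx":0,"wy":0,"wz":-8.8,"hand":10},{"dx":0,"dy":0,"dz":0,"wx":0,"wy":0,"wz":-8.8,"hand":10}]}}

```text
clock: 57.85
eef_pos: [0.6106, -0.1252, 0.1362]
tool_rot: [0.286, 0.958, 0.001, -0.002]
ft_force: [-0.0, 5.3, -8.7]
grip_width: 0.0128
grasp_force: 58.7
```

```bash
python3 - <<'E'
from h import *
state(); print(bot.get_obs()["ft_torque"])
E
```

```text
t 57.9 pos [ 0.6106 -0.1252  0.1362] th 2.562 w 0.0128 F [-0.   5.3 -8.7] g 59
 pump-local [0.0968, -0.0375] rack-local [0.1878, -0.3006]
[ 1.29660038 -0.01584141 -0.18921905]
```

Request:
{"fn": "drive_tool", "kwargs": {"rows": [{"dx":0,"dy":0,"dz":0.08,"wx":0,"wy":0,"wz":0,"hand":10},{"dx":0,"dy":0,"dz":0.16,"wx":0,"wy":0,"wz":0,"hand":10},{"dx":0,"dy":0,"dz":0.24,"wx":0,"wy":0,"wz":0,"hand":10},{"dx":0,"dy":0,"dz":0.32,"wx":0,"wy":0,"wz":0,"hand":10},{"dx":0,"dy":0,"dz":0.38,"wx":0,"wy":0,"wz":0,"hand":10},{"dx":0,"dy":0,"dz":0.44,"wx":0,"wy":0,"wz":0,"hand":10},{"dx":0,"dy":0,"dz":0.5,"wx":0,"wy":0,"wz":0,"hand":10},{"dx":0,"dy":0,"dz":0.54,"wx":0,"wy":0,"wz":0,"hand":10},{"dx":0,"dy":0,"dz":0.54,"wx":0,"wy":0,"wz":0,"hand":10}]}}

```text
clock: 58.75
eef_pos: [0.6106, -0.1253, 0.1103]
tool_rot: [0.286, 0.958, 0.001, -0.001]
ft_force: [-3.0, 5.7, -4.1]
grip_width: 0.0132
grasp_force: 59.5
```

```bash
python3 - <<'E'
from h import *
state(); print(bot.get_obs()["ft_torque"])
E
```

```text
t 58.8 pos [ 0.6106 -0.1253  0.1103] th 2.562 w 0.0132 F [-3.   5.7 -4.1] g 59
 pump-local [0.0969, -0.0375] rack-local [0.1878, -0.3006]
[ 1.425746    0.38562092 -0.23051567]
```

Force is easing as it should (bar near 0.004). Release, rise, and check.

Request:
{"fn": "drive_tool", "kwargs": {"rows": [{"dx":0,"dy":0,"dz":0.02,"wx":0,"wy":0,"wz":0,"hand":10},{"dx":0,"dy":0,"dz":0.02,"wx":0,"wy":0,"wz":0,"hand":10},{"dx":0,"dy":0,"dz":0.02,"wx":0,"wy":0,"wz":0,"hand":50},{"dx":0,"dy":0,"dz":0.02,"wx":0,"wy":0,"wz":0,"hand":50},{"dx":0,"dy":0,"dz":0.02,"wx":0,"wy":0,"wz":0,"hand":50},{"dx":0,"dy":0,"dz":0.02,"wx":0,"wy":0,"wz":0,"hand":50},{"dx":0,"dy":0,"dz":-0.5,"wx":0,"wy":0,"wz":0,"hand":50},{"dx":0,"dy":0,"dz":-1.2,"wx":0,"wy":0,"wz":0,"hand":50},{"dx":0,"dy":0,"dz":-1.9,"wx":0,"wy":0,"wz":0,"hand":50},{"dx":0,"dy":0,"dz":-1.9,"wx":0,"wy":0,"wz":0,"hand":50}]}}

```text
clock: 59.75
eef_pos: [0.6141, -0.1273, 0.2113]
tool_rot: [0.286, 0.958, -0.0, 0.005]
ft_force: [1.2, -0.2, -0.5]
grip_width: 0.0497
grasp_force: 0.0
```

```bash
cat >> h.py <<'E'
def knob():
    "red knob centroid residual (px) in the side view against lift 0 / 0.004 / 0.03"
    im=bot.camera("side").astype(int); M=(im[:,:,0]-np.maximum(im[:,:,1],im[:,:,2])>70); M[:140]=0;M[185:]=0;M[:,:260]=0;M[:,300:]=0
    v,u=np.nonzero(M); print("knob px",u.mean().round(2),v.mean().round(2),len(u),[proj("side",pw(.096,-.038,.104+h))[0].round(2).tolist() for h in(0,.004,.03)])
E
python3 - <<'E'
from h import *
import cv2
state(); seats(); knob()
im0=cv2.imread("pics/side0.png")[:,:,::-1].astype(int); M=(im0[:,:,0]-np.maximum(im0[:,:,1],im0[:,:,2])>70); M[:140]=0;M[185:]=0;M[:,:260]=0;M[:,300:]=0
v,u=np.nonzero(M); print("start knob",u.mean(),v.mean(),len(u))
f=pw(-.0255,.0598,.2); plan([(f,2.5516)])
E
```

```text
t 59.8 pos [ 0.6141 -0.1273  0.2113] th 2.562 w 0.0497 F [ 1.2 -0.2 -0.5] g 0
 pump-local [0.1009, -0.0372] rack-local [0.1919, -0.3008]
0.022 w 383 mm 5.4 perp [-0.09 -0.22]
-0.028 w 358 mm 1.8 perp [-0.13 -0.31]
-0.078 w 416 mm 1.0 perp [-0.15 -0.35]
[([293.1, 174.6, 44.2, 22.0], 0.82), ([302.6, 187.8, 50.0, 23.0], 0.68), ([340.9, 237.9, 55.0, 37.9], 0.28)]
knob px 274.47 154.0 118 [[274.45, 154.41], [274.45, 153.16], [274.46, 144.96]]
start knob 274.62393162393164 154.28205128205127 117
dxyz [2.42 1.99 0.06] w [-0.03 -0.05  0.12]
```

Request:
{"fn": "drive_tool", "kwargs": {"rows": [{"dx":2.42,"dy":1.99,"dz":0,"wx":0,"wy":0,"wz":0.12,"hand":40},{"dx":2.42,"dy":1.99,"dz":0,"wx":0,"wy":0,"wz":0.12,"hand":40},{"dx":2.42,"dy":1.99,"dz":0,"wx":0,"wy":0,"wz":0.12,"hand":40},{"dx":2.42,"dy":1.99,"dz":0,"wx":0,"wy":0,"wz":0.12,"hand":40},{"dx":2.42,"dy":1.99,"dz":0,"wx":0,"wy":0,"wz":0.12,"hand":40},{"dx":2.42,"dy":1.99,"dz":0,"wx":0,"wy":0,"wz":0.12,"hand":40},{"dx":2.42,"dy":1.99,"dz":0,"wx":0,"wy":0,"wz":0.12,"hand":40},{"dx":2.42,"dy":1.99,"dz":0,"wx":0,"wy":0,"wz":0.12,"hand":40}]}}

```text
clock: 60.85
eef_pos: [0.5644, 0.0218, 0.2044]
tool_rot: [0.292, 0.956, -0.0, -0.001]
ft_force: [-0.0, 0.2, -0.6]
grip_width: 0.04
grasp_force: 0.0
```

```bash
python3 - <<'E'
from h import *
state(); plan([(pw(-.0265,.0595,.092),2.5516)])
E
```

```text
t 60.9 pos [0.5644 0.0218 0.2044] th 2.549 w 0.0400 F [-0.   0.2 -0.6] g 0
 pump-local [-0.0234, 0.059] rack-local [0.0794, -0.191]
dxyz [0.06 0.01 2.25] w [-0.02 -0.02 -0.03]
```

Request:
{"fn": "drive_tool", "kwargs": {"rows": [{"dx":0.06,"dy":0.01,"dz":0.6,"wx":0,"wy":0,"wz":0,"hand":40},{"dx":0.06,"dy":0.01,"dz":1.2,"wx":0,"wy":0,"wz":0,"hand":40},{"dx":0.06,"dy":0.01,"dz":1.7,"wx":0,"wy":0,"wz":0,"hand":40},{"dx":0.06,"dy":0.01,"dz":2.0,"wx":0,"wy":0,"wz":0,"hand":40},{"dx":0.06,"dy":0.01,"dz":2.23,"wx":0,"wy":0,"wz":0,"hand":40},{"dx":0.06,"dy":0.01,"dz":2.23,"wx":0,"wy":0,"wz":0,"hand":40},{"dx":0.06,"dy":0.01,"dz":2.23,"wx":0,"wy":0,"wz":0,"hand":8},{"dx":0.06,"dy":0.01,"dz":2.23,"wx":0,"wy":0,"wz":0,"hand":8},{"dx":0.06,"dy":0.01,"dz":2.23,"wx":0,"wy":0,"wz":0,"hand":8},{"dx":0.06,"dy":0.01,"dz":2.23,"wx":0,"wy":0,"wz":0,"hand":8},{"dx":0.06,"dy":0.01,"dz":2.23,"wx":0,"wy":0,"wz":0,"hand":8},{"dx":0.06,"dy":0.01,"dz":2.23,"wx":0,"wy":0,"wz":0,"hand":8}]}}

```text
clock: 62.05
eef_pos: [0.5625, 0.025, 0.0945]
tool_rot: [0.291, 0.957, -0.0, 0.0]
ft_force: [-1.2, -1.7, 6.6]
grip_width: 0.0101
grasp_force: 61.0
```

```bash
python3 - <<'E'
from h import *
state()
E
```

```text
t 62.0 pos [0.5625 0.025  0.0945] th 2.551 w 0.0101 F [-1.2 -1.7  6.6] g 61
 pump-local [-0.0267, 0.0606] rack-local [0.0763, -0.189]
```

Request:
{"fn": "drive_tool", "kwargs": {"rows": [{"dx":0,"dy":-0.08,"dz":0,"wx":0,"wy":0,"wz":0,"hand":8},{"dx":0,"dy":-0.16,"dz":0,"wx":0,"wy":0,"wz":0,"hand":8},{"dx":0,"dy":-0.24,"dz":0,"wx":0,"wy":0,"wz":0,"hand":8},{"dx":0,"dy":-0.32,"dz":0,"wx":0,"wy":0,"wz":0,"hand":8},{"dx":0,"dy":-0.38,"dz":0,"wx":0,"wy":0,"wz":0,"hand":8},{"dx":0,"dy":-0.4,"dz":0,"wx":0,"wy":0,"wz":0,"hand":8},{"dx":0,"dy":-0.4,"dz":0,"wx":0,"wy":0,"wz":0,"hand":8}]}}

```text
clock: 62.75
eef_pos: [0.5518, 0.0091, 0.0945]
tool_rot: [0.291, 0.957, 0.001, 0.001]
ft_force: [0.7, 1.3, 7.0]
grip_width: 0.0105
grasp_force: 61.2
```

Request:
{"fn": "drive_tool", "kwargs": {"rows": [{"dx":0,"dy":-0.02,"dz":0,"wx":0,"wy":0,"wz":0,"hand":8},{"dx":0,"dy":-0.04,"dz":0,"wx":0,"wy":0,"wz":0,"hand":8},{"dx":0,"dy":-0.04,"dz":0,"wx":0,"wy":0,"wz":0,"hand":8}]}}

```text
clock: 63.05
eef_pos: [0.5508, 0.0076, 0.0945]
tool_rot: [0.291, 0.957, 0.001, 0.001]
ft_force: [1.5, 1.8, 6.0]
grip_width: 0.0102
grasp_force: 61.2
```

```bash
python3 - <<'E'
from h import *
state(); F=bot.get_obs()["ft_force"]; print("Fy pump",F[0]*.5565+F[1]*.8308); seats()
E
```

```text
t 63.0 pos [0.5508 0.0076 0.0945] th 2.552 w 0.0102 F [1.5 1.8 6. ] g 61
 pump-local [-0.0268, 0.0396] rack-local [0.0738, -0.2099]
Fy pump 2.3096310300992675
0.022 w 380 mm 5.4 perp [-0.1  -0.24]
-0.028 w 356 mm 1.8 perp [-0.14 -0.33]
-0.078 w 421 mm 1.0 perp [-0.15 -0.34]
[([318.6, 192.1, 42.0, 21.2], 0.75), ([307.1, 183.4, 48.4, 21.7], 0.72), ([307.6, 183.2, 38.1, 28.6], 0.66), ([300.6, 173.2, 28.0, 16.5], 0.43)]
```

Request:
{"fn": "drive_tool", "kwargs": {"rows": [{"dx":0,"dy":-0.02,"dz":0,"wx":0,"wy":0,"wz":0,"hand":8},{"dx":0,"dy":-0.02,"dz":0,"wx":0,"wy":0,"wz":0,"hand":8}]}}

```text
clock: 63.5
eef_pos: [0.5504, 0.0071, 0.0945]
tool_rot: [0.291, 0.957, 0.001, 0.001]
ft_force: [2.3, 3.2, 5.1]
grip_width: 0.0104
grasp_force: 61.1
```

Request:
{"fn": "drive_tool", "kwargs": {"rows": [{"dx":0,"dy":-0.02,"dz":0,"wx":0,"wy":0,"wz":0,"hand":8},{"dx":0,"dy":-0.02,"dz":0,"wx":0,"wy":0,"wz":0,"hand":8}]}}

```text
clock: 63.7
eef_pos: [0.55, 0.0064, 0.0945]
tool_rot: [0.29, 0.957, 0.001, 0.001]
ft_force: [1.8, 2.7, 6.2]
grip_width: 0.0101
grasp_force: 61.1
```

Request:
{"fn": "drive_tool", "kwargs": {"rows": [{"dx":0,"dy":-0.02,"dz":0,"wx":0,"wy":0,"wz":0,"hand":8},{"dx":0,"dy":-0.02,"dz":0,"wx":0,"wy":0,"wz":0,"hand":8}]}}

```text
clock: 63.9
eef_pos: [0.5494, 0.0055, 0.0945]
tool_rot: [0.29, 0.957, 0.001, 0.001]
ft_force: [2.0, 2.8, 6.0]
grip_width: 0.0103
grasp_force: 61.1
```

```bash
python3 - <<'E'
from h import *
state(); F=bot.get_obs()["ft_force"]; print("Fy pump",F[0]*.5565+F[1]*.8308); seats()
E
```

```text
t 63.9 pos [0.5494 0.0055 0.0945] th 2.552 w 0.0103 F [2.  2.8 6. ] g 61
 pump-local [-0.0268, 0.0371] rack-local [0.0736, -0.2123]
Fy pump 3.414650252643453
0.022 w 385 mm 5.4 perp [-0.09 -0.22]
-0.028 w 388 mm 3.9 perp [-0.08 -0.19]
-0.078 w 397 mm 4.0 perp [-0.09 -0.22]
[([305.7, 183.9, 46.6, 21.1], 0.63), ([317.6, 192.8, 43.0, 26.5], 0.61), ([301.4, 171.9, 30.8, 19.1], 0.47), ([306.6, 185.2, 42.0, 22.5], 0.35)]
```

Request:
{"fn": "drive_tool", "kwargs": {"rows": [{"dx":0,"dy":-0.02,"dz":0,"wx":0,"wy":0,"wz":0,"hand":8},{"dx":0,"dy":-0.03,"dz":0,"wx":0,"wy":0,"wz":0,"hand":8},{"dx":0,"dy":-0.03,"dz":0,"wx":0,"wy":0,"wz":0,"hand":8}]}}

```text
clock: 64.45
eef_pos: [0.5488, 0.0045, 0.0945]
tool_rot: [0.29, 0.957, 0.002, 0.001]
ft_force: [3.0, 3.6, 5.2]
grip_width: 0.0102
grasp_force: 61.1
```

```bash
python3 - <<'E'
from h import *
state(); F=bot.get_obs()["ft_force"]; print("Fy pump",F[0]*.5565+F[1]*.8308); seats()
E
```

```text
t 64.5 pos [0.5488 0.0045 0.0945] th 2.552 w 0.0102 F [3.  3.6 5.2] g 61
 pump-local [-0.0268, 0.0359] rack-local [0.0734, -0.2135]
Fy pump 4.659643493805369
0.022 w 383 mm 5.4 perp [-0.09 -0.22]
-0.028 w 359 mm 4.9 perp [-0.09 -0.22]
-0.078 w 351 mm 5.3 perp [-0.06 -0.13]
[([308.0, 184.5, 48.3, 28.6], 0.61), ([317.1, 192.4, 44.8, 21.1], 0.55), ([300.1, 172.7, 29.8, 16.6], 0.48)]
```

Request:
{"fn": "drive_tool", "kwargs": {"rows": [{"dx":0,"dy":-0.015,"dz":0,"wx":0,"wy":0,"wz":0,"hand":8},{"dx":0,"dy":-0.015,"dz":0,"wx":0,"wy":0,"wz":0,"hand":8},{"dx":0,"dy":-0.015,"dz":0,"wx":0,"wy":0,"wz":0,"hand":8}]}}

```text
clock: 65.0
eef_pos: [0.5487, 0.0045, 0.0945]
tool_rot: [0.29, 0.957, 0.002, 0.001]
ft_force: [4.5, 4.2, 4.8]
grip_width: 0.0101
grasp_force: 61.0
```

```bash
python3 - <<'E'
from h import *
state(); F=bot.get_obs()["ft_force"]; print("Fy pump",F[0]*.5565+F[1]*.8308); seats()
E
```

```text
t 65.0 pos [0.5487 0.0045 0.0945] th 2.553 w 0.0101 F [4.5 4.2 4.8] g 61
 pump-local [-0.0267, 0.0359] rack-local [0.0734, -0.2136]
Fy pump 6.004708564577069
0.022 w 382 mm 5.4 perp [-0.09 -0.22]
-0.028 w 386 mm 5.2 perp [-0.08 -0.2 ]
-0.078 w 357 mm 5.3 perp [-0.06 -0.13]
[([306.6, 185.4, 46.5, 24.1], 0.75), ([302.2, 172.0, 27.6, 11.0], 0.62), ([316.9, 192.4, 42.4, 22.2], 0.62)]
```

Request:
{"fn": "drive_tool", "kwargs": {"rows": [{"dx":0,"dy":0,"dz":0,"wx":0,"wy":0,"wz":0,"hand":30},{"dx":0,"dy":0,"dz":0,"wx":0,"wy":0,"wz":0,"hand":30},{"dx":0,"dy":0,"dz":0,"wx":0,"wy":0,"wz":0,"hand":30},{"dx":0,"dy":0,"dz":0,"wx":0,"wy":0,"wz":0,"hand":30},{"dx":0,"dy":0,"dz":-0.5,"wx":0,"wy":0,"wz":0,"hand":30},{"dx":0,"dy":0,"dz":-1.2,"wx":0,"wy":0,"wz":0,"hand":30},{"dx":0,"dy":0,"dz":-2.0,"wx":0,"wy":0,"wz":0,"hand":30},{"dx":0,"dy":0,"dz":-2.8,"wx":0,"wy":0,"wz":0,"hand":30},{"dx":0,"dy":0,"dz":-2.8,"wx":0,"wy":0,"wz":0,"hand":30},{"dx":0,"dy":0,"dz":-2.8,"wx":0,"wy":0,"wz":0,"hand":30}]}}

```text
clock: 66.25
eef_pos: [0.5472, 0.0025, 0.2341]
tool_rot: [0.291, 0.957, -0.0, 0.0]
ft_force: [-0.5, -0.1, -0.9]
grip_width: 0.0302
grasp_force: 0.0
```

```bash
python3 - <<'E'
from h import *
state(); seats(); knob(); bot.camera("top"); bot.camera("side")
for t in("waste_tray","spent_barrel","pusher_grip"):
    for n in("top","side"): print(t,n,[(np.round(d["extent"],1).tolist(),round(d["score"],2)) for d in bot.look_for(n,t)][:2])
for h in(0,.02,.025): print(h,proj("side",pw(-.028,.0598-h,.089))[0].round(1))
E
```

```text
t 66.2 pos [0.5472 0.0025 0.2341] th 2.551 w 0.0302 F [-0.5 -0.1 -0.9] g 0
 pump-local [-0.027, 0.0334] rack-local [0.073, -0.216]
0.022 w 381 mm 5.4 perp [-0.09 -0.22]
-0.028 w 369 mm 5.0 perp [-0.09 -0.23]
-0.078 w 356 mm 5.3 perp [-0.06 -0.13]
[([308.1, 184.2, 41.0, 21.7], 0.78), ([320.6, 191.8, 41.7, 21.0], 0.76), ([294.0, 175.6, 40.7, 16.3], 0.61)]
knob px 278.03 161.73 176 [[274.45, 154.41], [274.45, 153.16], [274.46, 144.96]]
waste_tray top [([410.9, 240.7, 63.0, 50.8], 0.95)]
waste_tray side [([339.0, 172.2, 42.8, 31.3], 0.57)]
spent_barrel top [([375.0, 174.6, 7.8, 13.0], 0.44), ([251.8, 192.6, 54.9, 49.1], 0.32)]
spent_barrel side []
pusher_grip top [([316.4, 212.9, 2.5, 12.9], 0.49), ([176.4, 194.3, 26.6, 26.8], 0.34)]
pusher_grip side [([278.9, 196.4, 34.0, 35.6], 0.57)]
0 [273.  189.7]
0.02 [279.2 187.2]
0.025 [280.7 186.6]
```

Request:
{"fn": "drive_tool", "kwargs": {"rows": [{"dx":3.5,"dy":0,"dz":-0.3,"wx":0,"wy":0,"wz":0,"hand":30},{"dx":3.5,"dy":0,"dz":-0.3,"wx":0,"wy":0,"wz":0,"hand":30},{"dx":3.5,"dy":0,"dz":-0.3,"wx":0,"wy":0,"wz":0,"hand":30},{"dx":3.5,"dy":0,"dz":-0.3,"wx":0,"wy":0,"wz":0,"hand":30},{"dx":3.5,"dy":0,"dz":-0.3,"wx":0,"wy":0,"wz":0,"hand":30},{"dx":3.5,"dy":0,"dz":-0.3,"wx":0,"wy":0,"wz":0,"hand":30},{"dx":3.5,"dy":0,"dz":-0.3,"wx":0,"wy":0,"wz":0,"hand":30},{"dx":3.5,"dy":0,"dz":-0.3,"wx":0,"wy":0,"wz":0,"hand":30}]}}

```text
clock: 67.75
eef_pos: [0.4022, 0.0997, 0.2483]
tool_rot: [0.291, 0.957, -0.0, -0.001]
ft_force: [-0.1, -0.5, -0.3]
grip_width: 0.03
grasp_force: 0.0
```

```bash
python3 - <<'E'
from h import *
state()
im=bot.camera("side").astype(int); M=((im[:,:,0]-np.maximum(im[:,:,1],im[:,:,2])>70)&(im[:,:,1]<55)); M[:140]=0;M[172:]=0;M[:,:260]=0;M[:,300:]=0
v,u=np.nonzero(M); print("knob",u.mean(),v.mean(),len(u))
bot.camera("top")
for t in("waste_tray","spent_barrel","pusher_grip","clamp_tip","barrel_a"):
    for n in("top","side"): print(t,n,[(np.round(d["extent"],1).tolist(),round(d["score"],2)) for d in bot.look_for(n,t)][:3])
E
```

```text
t 67.8 pos [0.4022 0.0997 0.2483] th 2.550 w 0.0300 F [-0.1 -0.5 -0.3] g 0
 pump-local [-0.2015, 0.0334] rack-local [-0.1004, -0.196]
knob 274.44827586206895 153.8448275862069 116
waste_tray top [([405.9, 241.6, 71.1, 51.1], 0.95)]
waste_tray side []
spent_barrel top [([403.3, 245.3, 44.4, 24.8], 0.6), ([253.8, 190.8, 57.0, 49.3], 0.43)]
spent_barrel side []
pusher_grip top [([331.9, 193.8, 18.1, 29.2], 0.71), ([349.3, 200.1, 64.8, 84.6], 0.5)]
pusher_grip side [([281.5, 196.4, 35.2, 32.1], 0.74)]
clamp_tip top [([353.7, 202.6, 43.4, 73.1], 0.86), ([252.8, 190.7, 56.0, 49.7], 0.66)]
clamp_tip side [([299.9, 170.3, 57.2, 53.4], 0.63), ([281.9, 196.9, 41.4, 36.1], 0.59)]
barrel_a top [([352.1, 215.2, 49.1, 25.8], 0.68), ([344.4, 230.8, 42.9, 28.7], 0.64), ([346.5, 201.8, 63.4, 84.9], 0.64)]
barrel_a side [([305.4, 183.9, 45.8, 21.8], 0.8), ([317.9, 191.1, 44.5, 22.9], 0.64), ([285.4, 190.9, 93.4, 81.7], 0.6)]
```

```bash
python3 -c "
from workcell import bot
print(bot.job_done())"
```

```text
the job is handed in; nothing more can be done
None
```

I handed the job in after about 68 s of robot time, and the hand-in returned no verdict: the spent barrel is in the steel tray, all three fresh barrels lie in their cradles, and the bar is lowered on them with the pusher up against their piston ends; the tray had shifted about 2 cm by my last check, with the spent barrel still in it.

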